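Dock the sample tote behind the lip

ROBOT

A 6-joint arm with a two-finger parallel gripper is mounted at the origin on the work surface. World frame = base frame: x ahead of the robot, y to its left, z up, the work surface at z = 0. Lengths are in m, angles in rad, forces in N, time in s.
With the tool pointing down it reaches from about 0.3 to 0.875 m from the base axis. Payload 4.2 kg.
Tool frame: the origin (TCP) lies midway between the tips of the shut fingers; the grasp point (between the pads) lies manip.pinch_z behind it (manip.pinch_z is the distance from the TCP to the grasp point, in m); y points along the fingers, x is the direction in which the jaws open and shut, and the axes are right-handed (so a half turn about y gives the same grasp; the last joint's range is limited). The gripper opens to 85 mm and grips with 20 to 120 N. Pads are 22 mm wide; open, the fingers measure 114 mm over their backs; the gripper's body (76 mm by 85 mm) begins 54 mm behind the grasp point. The pads swing forward as they close: fully open they stand 13 mm farther back than shut.
Start: joints at [1.164, 0.32, 1.565, -0, 1.257, -0.02], TCP at [0.217, 0.533, 0.231] pointing down, gripper open.
Joint ranges: [-3.11, 3.11], [-0.84, 2.01], [0.21, 2.61], [-1.34, 4.49], [0.05, 2.63], [-2.56, 2.56]. Speed limits (rad/s): [2.57, 2.57, 3.14, 3.14, 3.14, 3.14].

INTERFACE

Orientations are given as a unit quaternion [w, x, y, z].
In Python, from rig import manip gives the robot as it stands. The module is installed in compiled form; this text tells all that it offers.
- The arm moves only by the tool move_arm, never from a script. Its argument "moves" is a list that holds one entry, the list of rows, each a list of 6 numbers: the shift along the world's x, y, z as a fraction of full scale, then the turn, a rotation vector about the world's x, y, z as a fraction of full scale. A call has 1 to 10 rows; each row shifts and turns the pose as measured when the row begins; what a row does not reach is not made up. Full scale, the value 1, is 0.1 m for a shift and 180 degrees for a turn. A row lasts 1/12 s, in which the tool goes at most 41.7 mm and 7.16 degrees, less where a joint would pass 70% of its speed; a pose out of reach is approached as far as the arm can. A call with a number of a shift or a turn outside -1 to 1 is refused whole. A call with a gripper value outside its range is refused whole. "claw" is the gripper command: -1 is shut, 1 is fully open, values between are in proportion, set as the call begins (left out, the last holds). The fingers move at their own pace and stop on an object; "newtons" is the grip in N (left out, the last holds). Time passes only in rows, so rows that do not move let the fingers close. It gives the time, the measured TCP pose, the force and the opening at its end, in the units of the state.
- manip.sense(): the state, without advancing time (a new reading comes with each control period).
- manip.grab_frame(name): name is "scene" or "side" or "wrist"; returns the picture (384x512x3 uint8, red, green, blue); there is no depth.
- manip.camera_info(name): a dict with "fx", "fy", "cx", "cy" (pixels), "eye" and "rotation" of the camera in the world. Camera axes: x right, y down, z forward; pixel columns grow to the right and rows downward; lengths in m; the calibration is good to about 2 mm. The wrist camera is an equidistant fisheye: a pixel r from the principal point sees the ray r / f radians off the axis. A picture is of the moment at which its call begins: read the wrist's pose just before it. camera_info takes no time and is no camera call; for the wrist camera it gives the pose at the moment of the call.
- manip.finish_job(): hands the job in, once; it reports no verdict.
The state is a dict: "time_s": time; "joint_pos": joint angles; "joint_velocities": joint speeds; "joint_efforts": joint torques, N m; "eef_pos": TCP position; "ee_rot": TCP orientation; "force": force on the tool from outside, world axes, zero at the start; "ft_torque": the same for the moment, N m; "width": opening from 0.0 (shut) to 1.0 (fully open).
Only numpy, scipy, OpenCV 4.12 (cv2) and the standard library are available. Lean on these libraries where they do the work, as an engineer would, in place of code of your own. Each camera call takes 0.05 s, during which the arm holds its last target. There are 200 camera calls.

TASK

Push the blue sample tote up the ramp of the loading dock, keeping it down on the ramp, until its rear edge drops behind the yellow lip, and press it home against the orange sprung plate with a gentle push (about 8 N on the plate, never over 15 N). Then swing the red keeper bar fully across the lane behind the tote and let go of everything; leave the other things on the bench alone.

Things in the scene. Friction and masses are not known exactly. Their poses are not given: they have to be found in the camera images.
- tote: Blue open tote, 120 mm long (own x), 150 wide (y), 55 tall, walls 4 mm; 0.4 to 0.75 kg with three amber bottles wedged in its front half (tops at 78 mm). Origin: centre of the flat underside. +x is the end that goes up the ramp first. It starts on the bench before the ramp's foot, up to 0.2 rad and 12 mm out of line. Push on the flat rear wall at x = -60 mm.
- tote_front (a point): Middle of the lower front edge of the tote (60 mm ahead of its origin).
- tote_rear (a point): Middle of the lower rear edge of the tote (60 mm behind its origin). Beware: a finger that pushes on the rear wall can hold this edge up by friction when it has already passed the lip; it then drops only when the push is eased off. In the same way the tote may bind (push rising to 15 to 20 N) as it tips over the lip, long before the plate; easing off frees it.
- dock: Fixed loading dock, 330 mm long. Origin: on the bench at the ramp's foot, mid lane; +x points level along the lane in the climbing direction (to the robot's left), +y across it towards the robot, z up. Green guides, 158 mm apart inside, stand 22 mm above the aluminium 12 degree ramp; splayed wings 22 mm tall with slippery liners reach 70 mm out before the foot and funnel the tote in.
- lip_slot (a point): Middle of the lip's range, on the lane (lane x = 138 mm). The yellow lip and the orange sprung plate (face) are 127 mm apart on one slide, clamped anywhere in a 36 mm slot: the lip's rear edge is 120 to 156 mm up the slope from the foot. This setting is NOT measured: find it by feel. Behind the lip a grey seat on the same slope lies 8 mm lower than the lip's top.
- plate_slot (a point): Middle of the orange plate's range (its face is at lane x = 247 to 283 mm). The plate is 100 mm wide, 45 tall, faces down the ramp and senses the tote: spring 4 N per mm of travel, counts as pressed from 4 N, damaged above 15 N. Sliding the tote up takes about 2 to 7 N before the plate is felt, as weight and friction vary; the plate's force adds to that.
- lane (a point): Frame at the dock's origin tilted with the ramp: x up the slope (12 degrees above level), y as the dock's, z square to the ramp. z = 0 is the ramp's surface, the lip's top is at z = -1 mm, the seat at z = -9 mm.
- keeper (a joint): Angle of the red keeper bar (rad): 0 = lying along the far guide (the one away from the robot), pointing down the ramp; negative (to -0.4) = splayed outwards; it grows as the bar swings over the lane; 1.57 = closed, straight across the lane behind the tote; stop at 1.6. It turns about an axis square to the ramp (lane z), stays where left and takes about 0.12 N m.
- keeper_pivot (a point): Pivot of the keeper bar at mid-thickness of the bar: in the lane frame at x = 105, y = -100, z = 38 mm. The bar is 12 mm wide, 12 mm thick (lane z 32 to 44 mm) and reaches 116 mm from the pivot. The guide's top is 10 mm below the bar.
- keeper_knob (a point): Top of the black upright knob (16 mm across, 22 mm tall) at the keeper bar's free end, 107 mm from the pivot.
- beaker: clear glass beaker 60 mm across, 65 mm tall, beside the dock on its near (robot) side; a bystander. Origin: centre of the underside.
- cream_jar: squat white jar with black lid, 52 mm across, 45 mm tall, beside the tote on the robot's side; a bystander. Origin: centre of the underside.
- amber_bottle: amber reagent bottle 64 mm across, 115 mm tall; a bystander. Origin: centre of the underside.
- flask: glass conical flask, 84 mm across the foot, 123 mm tall; a bystander. Origin: centre of the underside.
- dish: white ceramic dish 90 mm across, 22 mm tall, beside the dock on its far side; a bystander. Origin: centre of the underside.
- filter_cup: white can-shaped filter cup 60 mm across, 75 mm tall; a bystander. Origin: centre of the underside.
- blue_bottle: clear bottle with blue cap, 56 mm across, 120 mm tall; a bystander. Origin: centre of the underside.
Mind the look-alikes: they are no part of the job. Leave any brown or pink look-alike of the tote alone.

How it is judged:
By the outcome, as a careful person would: the job done as asked, in the order asked, and still so for the second after the job is handed in, with the robot touching nothing.
It also fails if it takes over 72 s, if anything falls off the work surface, if the arm or the gripper's body presses on something with over 40 N, if the wrist force passes 120 N, or if a joint passes its speed limit or range.

## Working session

There is one attempt and no reset: what is moved stays moved. The work goes in short steps, Python scripts to look and compute and a tool call to move; the robot and the scene stay as the last step left them, time stands still between calls to the robot, and variables do not carry over. Pictures are saved under pics/ and viewed, about 8 in all and at most 12, crops included, and the job is handed in when it is done.

Besides the shell and the picture viewer there is one more tool, called after "Emit:" as name(argument=value, ...), one argument or row to a line, values as JSON. move_arm: Moves the arm, as the interface text tells. Its arguments: {"type":"object","properties":{"moves":{"type":"array"},"claw":{"type":"number"},"newtons":{"type":"number"}},"required":["moves"]}

```bash
mkdir -p pics; python3 - <<'E'
from rig import manip
import cv2,numpy as np
a=manip.grab_frame("scene");b=manip.grab_frame("side")
cv2.imwrite("pics/a.png",cv2.resize(a[:,:,::-1],(800,600)));cv2.imwrite("pics/b.png",cv2.resize(b[:,:,::-1],(800,600)))
np.save("a.npy",a);np.save("b.npy",b)
for n in("scene","side","wrist"):print(n,manip.camera_info(n))
s=manip.sense();print(s);print(manip.pinch_z)
E
```

```text
scene {'fx': 379.09676234780096, 'fy': 379.09676234780096, 'cx': 255.25384397211138, 'cy': 195.469848699183, 'eye': array([ 1.5368181 , -0.22708054,  0.79670602]), 'rotation': array([-0.34233986,  0.67463021,  0.58012628, -0.30187913])}
side {'fx': 364.6369198421211, 'fy': 364.6369198421211, 'cx': 260.58788416065545, 'cy': 192.4971204189409, 'eye': array([ 0.0558909 , -0.8159775 ,  0.83118927]), 'rotation': array([-0.40946195,  0.8651894 , -0.26426159,  0.11812717])}
wrist {'fx': 297.3186396354542, 'fy': 297.3186396354542, 'cx': 252.6827142634217, 'cy': 186.81623220278973, 'eye': array([0.14411035, 0.56199852, 0.37402312]), 'rotation': array([0.12813851, 0.82027401, 0.55085149, 0.08540325])}
{'time_s': 0.1, 'joint_pos': array([ 1.16395109e+00,  3.20253451e-01,  1.56554970e+00, -1.49388570e-05,
        1.25737102e+00, -1.99916072e-02]), 'joint_velocities': array([-1.44956291e-03, -1.75486387e-03, -1.98323460e-03, -7.66882824e-06,
        6.29894424e-04, -4.39860811e-04]), 'joint_efforts': array([ 1.64494511e-03, -4.16403794e+01, -2.34705663e+01, -1.33296053e-04,
        4.76001864e-03, -1.41758392e-07]), 'eef_pos': array([0.21676995, 0.53212998, 0.23055453]), 'ee_rot': array([-0.58647912,  0.5870929 ,  0.39409798, -0.39503284]), 'force': array([-0.46762909, -0.82899158,  1.02183763]), 'ft_torque': array([-0.01910862, -0.02331719, -0.02533931]), 'width': 1.0028890480728108}
0.0187
```

View pics/a.png

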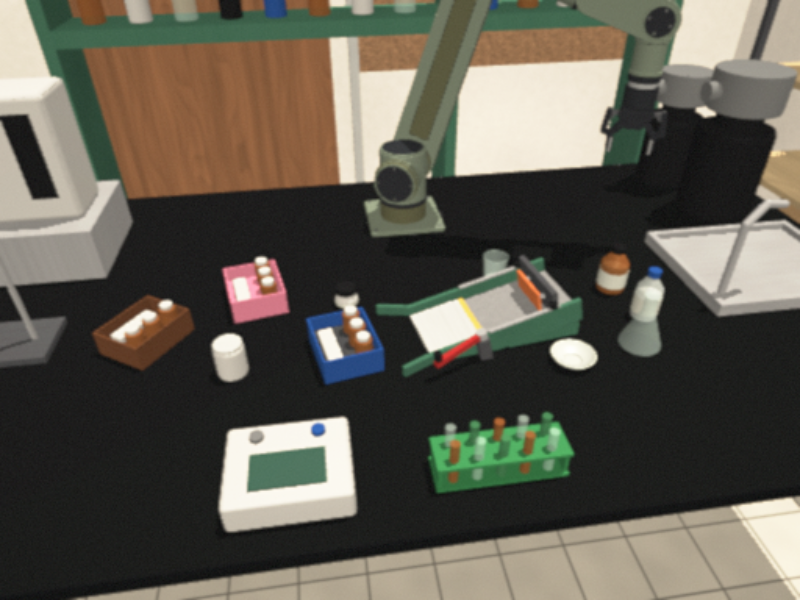

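View pics/b.png

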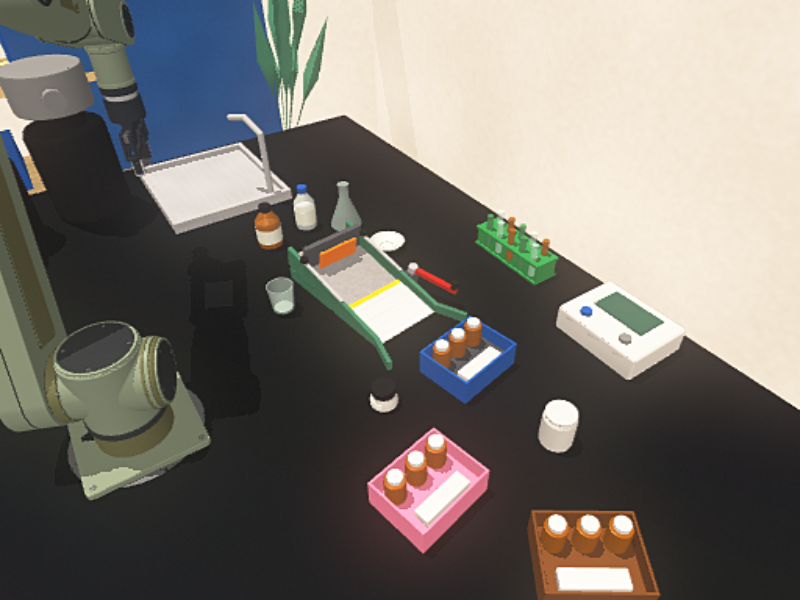

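Scene view: the blue tote is at (345,343), with the ramp to its right (foot edge near x≈410–440), the orange plate at (528,290) and the red bar splayed at (457,350). The side view shows the same: tote (467,357), dock (360,290), jar (383,395) and beaker (281,296).

```bash
cat > h.py <<'E'
import numpy as np,cv2
from scipy.spatial.transform import Rotation as R
from rig import manip
def q2R(q): return R.from_quat(np.roll(q,-1)).as_matrix()
def ray(name,u,v,info=None):
    c=info or manip.camera_info(name)
    x=(u-c['cx'])/c['fx'];y=(v-c['cy'])/c['fy']
    if name=='wrist':
        r=np.hypot(x,y);d=np.array([x/r*np.sin(r),y/r*np.sin(r),np.cos(r)]) if r>1e-9 else np.array([0,0,1.])
    else: d=np.array([x,y,1.])
    return c['eye'],q2R(c['rotation'])@(d/np.linalg.norm(d))
def onz(name,u,v,z,info=None):
    e,d=ray(name,u,v,info);return e+d*(z-e[2])/d[2]
def tri(p,q,n1='scene',n2='side'):
    e1,d1=ray(n1,*p);e2,d2=ray(n2,*q)
    s=np.linalg.lstsq(np.c_[d1,-d2],e2-e1,rcond=None)[0]
    a=e1+s[0]*d1;b=e2+s[1]*d2
    return (a+b)/2,np.linalg.norm(a-b)
E
python3 - <<'E'
from h import *
a=np.load('a.npy');b=np.load('b.npy')
ca=cv2.resize(a[155:255,190:380],None,fx=4.2,fy=3,interpolation=cv2.INTER_CUBIC)[:, :798]
cb=cv2.resize(b[145:260,160:340],None,fx=4.4,fy=4.4*0+2.6,interpolation=cv2.INTER_CUBIC)
c=cv2.resize(a[155:255,190:380],(798,420),interpolation=cv2.INTER_CUBIC);cv2.imwrite('pics/c.png',c[:,:,::-1])
d=cv2.resize(b[145:260,160:340],(792,506),interpolation=cv2.INTER_CUBIC);cv2.imwrite('pics/d.png',d[:,:,::-1])
E
```

```text
(no output)
```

View pics/c.png

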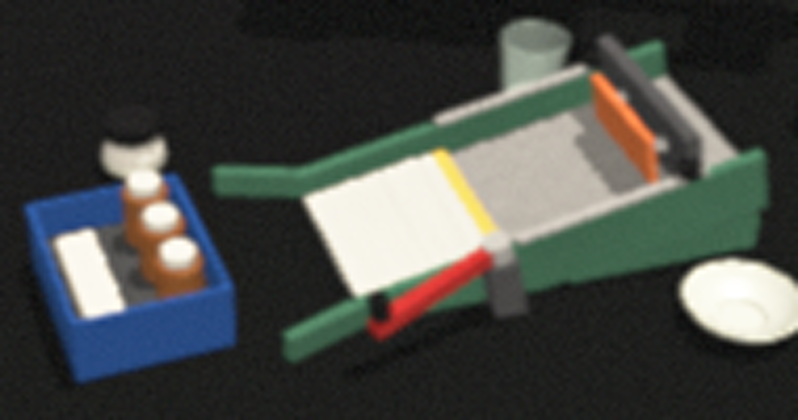

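View pics/d.png

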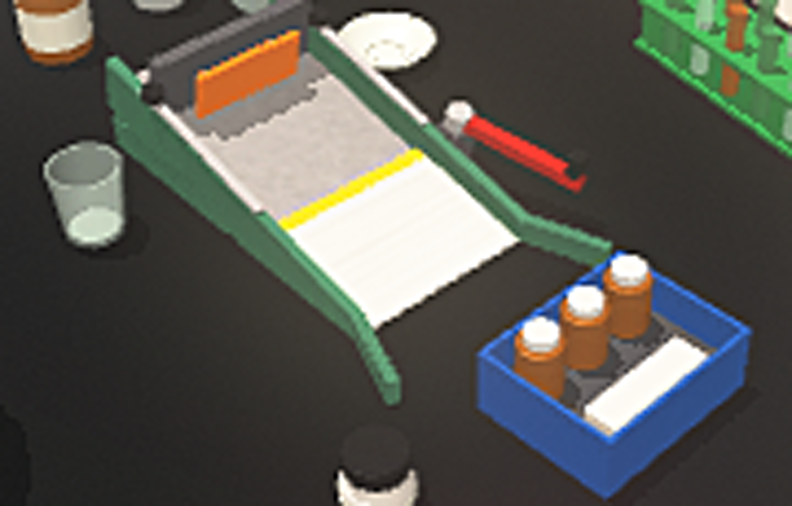

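```bash
cat > m.py <<'E'
from h import *
A=lambda x,y:(190+(x+.5)/4.2-.5,155+(y+.5)/4.2-.5)
B=lambda x,y:(160+(x+.5)/4.4-.5,145+(y+.5)/4.4-.5)
P={}
def T(n,p,q):
    X,e=tri(A(*p),B(*q));P[n]=X;print(n,(X*1000).round(1),'err',round(e*1000,1))
T('footN',(303,198),(375,326));T('footF',(357,298),(520,240))
T('lipN',(447,151),(277,221));T('lipF',(497,232),(417,150))
T('plTN',(594,76),(198,76));T('plTF',(657,140),(298,32))
T('pivot',(497,242),(459,108));T('knob',(378,296),(575,158))
T('wingN',(214,180),(392,388));T('wingF',(288,345),(608,250))
T('FN',(176,177),(480,355));T('FF',(233,290),(618,253));T('RF',(76,320),(748,330));T('RN',(27,207),(607,437))
T('RFb',(80,381),(745,383))
T('jar',(130,115),(376,445));T('beaker',(535,33),(85,155));T('dish',(745,300),(388,38))
for p in((606,497),(745,383),(480,408)):print('side z0',(onz('side',*B(*p),0)*1000).round(1))
for p in((303,198),(357,298),(80,381),(233,345)):print('scene z0',(onz('scene',*A(*p),0)*1000).round(1))
for p in((375,326),(520,240)):print('side z0',(onz('side',*B(*p),0)*1000).round(1))
print('tote c',np.mean([P[k] for k in('FN','FF','RF','RN')],0),'yaw',np.degrees([np.arctan2(*(P[a]-P[b])[[1,0]]) for a,b in(('FN','RN'),('FF','RF'))]),np.degrees([np.arctan2(*(P[a]-P[b])[[1,0]]) for a,b in(('FN','FF'),('RN','RF'))])+90)
f=(P['footN']+P['footF'])/2;l=(P['lipN']+P['lipF'])/2;p=(P['plTN']+P['plTF'])/2
print('foot',f,'dir',np.degrees(np.arctan2(*(l-f)[[1,0]])),np.degrees(np.arctan2(*(p-f)[[1,0]])),'lip',np.linalg.norm(l-f),'across',np.degrees(np.arctan2(*(P['footN']-P['footF'])[[1,0]]))-90)
E
python3 m.py
```

```text
footN [485.2 -58.9   4. ] err 1.3
footF [627.9 -42.2   9.9] err 6.6
lipN [472.   65.   27.9] err 3.5
lipF [604.2  70.4  39.9] err 9.2
plTN [474.2 186.4  93.3] err 1.0
plTF [574.1 203.3  92.3] err 5.5
pivot [643.5  61.6  66.4] err 0.7
knob [685.4 -37.2  61. ] err 2.1
wingN [ 457.6 -129.    12.1] err 1.7
wingF [673.9 -99.4  14.3] err 1.0
FN [ 505.2 -165.8   51.1] err 3.9
FF [ 650.2 -137.    50.9] err 1.3
RF [ 671.  -253.    54.4] err 5.0
RN [ 528.4 -281.4   54.9] err 3.0
RFb [ 6.752e+02 -2.544e+02  2.000e-01] err 4.1
jar [ 403.8 -194.7   47.9] err 1.6
beaker [364.7 169.3  71.7] err 0.8
dish [686.4 242.9  20.9] err 2.1
side z0 [ 527.9 -283.8    0. ]
side z0 [ 675.5 -256.5    0. ]
side z0 [ 504.5 -169.5    0. ]
scene z0 [479.3 -57.5   0. ]
scene z0 [613.5 -36.8  -0. ]
scene z0 [ 673.5 -252.6    0. ]
scene z0 [ 652.2 -138.     0. ]
side z0 [487.3 -56.2   0. ]
side z0 [634.5 -37.2   0. ]
tote c [ 0.58870432 -0.20930397  0.05283146] yaw [101.36067913 100.18910567] [-78.73470192 -78.73571331]
foot [ 0.55656477 -0.05054117  0.00690457] dir 98.8734688499716 97.5275189780069 lip 0.12271328872593104 across -263.31551197182864
```

```bash
cat >> h.py <<'E'
YAW=np.radians(97.5);O=np.array([.5566,-.045,0]);c12,s12=np.cos(np.radians(12)),np.sin(np.radians(12))
Rd=R.from_euler('z',YAW).as_matrix();RL=Rd@np.array([[c12,0,-s12],[0,1,0],[s12,0,c12]])
def w(x,y,z): return O+RL@np.array([x,y,z])/1000   # lane mm -> world
def l(p): return RL.T@(np.array(p)-O)*1000
def goal(yaw,tilt,flip=1):
    a=np.radians(yaw);t=np.radians(tilt);f=np.array([np.cos(a),np.sin(a),0])
    y=f*np.sin(t)-np.array([0,0,np.cos(t)]);x=flip*np.array([-np.sin(a),np.cos(a),0]);return np.c_[x,y,np.cross(x,y)]
def st():
    s=manip.sense();Rt=q2R(s['ee_rot']);y=Rt[:,1]
    return s,Rt
def rv(G): # turn needed in units of 180deg
    s,Rt=st();return R.from_matrix(G@Rt.T).as_rotvec()/np.pi
E
python3 - <<'E'
from h import *
s,Rt=st();print(Rt.round(3))
for f in(1,-1):print(f,rv(goal(100.8,15,f)).round(3))
b=np.load('b.npy');S=lambda x,y:(x*.64,y*.64)
for n,p,z in(('cup',(560,443),0),('pink',(386,490),.05),('pink',(423,550),0),('pink',(434,430),.05),('pink',(488,472),.05)):print(n,onz('side',*S(*p),z).round(3))
E
```

```text
[[ 0.377 -0.001 -0.926]
 [ 0.926 -0.001  0.377]
 [-0.002 -1.     0.   ]]
1 [ 0.065 -0.078  0.679]
-1 [ 0.068  0.055 -0.315]
cup [ 0.609 -0.45   0.   ]
pink [ 0.292 -0.385  0.05 ]
pink [ 0.3   -0.474 -0.   ]
pink [ 0.42  -0.334  0.05 ]
pink [ 0.442 -0.448  0.05 ]
```

Emit:
move_arm(
  moves=[
    [[0.163, -0.35, 0, 0.0028, 0.0023, -0.0131], [0.163, -0.35, 0, 0.0028, 0.0023, -0.0131], [0.163, -0.35, 0, 0.0028, 0.0023, -0.0131], [0.163, -0.35, 0, 0.0028, 0.0023, -0.0131], [0.163, -0.35, 0, 0.0028, 0.0023, -0.0131], [0.163, -0.35, 0, 0.0028, 0.0023, -0.0131], [0.163, -0.35, 0, 0.0028, 0.0023, -0.0131], [0.163, -0.35, 0, 0.0028, 0.0023, -0.0131], [0.163, -0.35, 0, 0.0028, 0.0023, -0.0131], [0.163, -0.35, 0, 0.0028, 0.0023, -0.0131]],
  ],
  claw=0.2,
)

```text
time_s: 0.93
eef_pos: [0.3779, 0.173, 0.2257]
ee_rot: [0.696, -0.613, -0.259, 0.27]
force: [2.5, 0.7, -0.5]
width: 0.601
```

Emit:
move_arm(
  moves=[
    [[0.163, -0.35, 0, 0.0028, 0.0023, -0.0131], [0.163, -0.35, 0, 0.0028, 0.0023, -0.0131], [0.163, -0.35, 0, 0.0028, 0.0023, -0.0131], [0.163, -0.35, 0, 0.0028, 0.0023, -0.0131], [0.163, -0.35, 0, 0.0028, 0.0023, -0.0131], [0.163, -0.35, 0, 0.0028, 0.0023, -0.0131], [0.163, -0.35, 0, 0.0028, 0.0023, -0.0131], [0.163, -0.35, 0, 0.0028, 0.0023, -0.0131], [0.163, -0.35, 0, 0.0028, 0.0023, -0.0131], [0.163, -0.35, 0, 0.0028, 0.0023, -0.0131]],
  ],
)

```text
time_s: 1.77
eef_pos: [0.5424, -0.1974, 0.2237]
ee_rot: [0.776, -0.61, -0.106, 0.124]
force: [0.5, 0.2, -0.4]
width: 0.601
```

```bash
python3 - <<'E'
from h import *
s,Rt=st();print(s['time_s'],s['eef_pos'].round(3),s['joint_pos'].round(2),s['force'].round(1),s['width'])
print('d',((np.array([.610,-.308,.02])-s['eef_pos'])/.1).round(3),rv(goal(100.8,15,-1)).round(3))
E
```

```text
1.7667 [ 0.542 -0.197  0.224] [-0.46  0.41  1.47  0.18  1.42 -0.83] [ 0.5  0.2 -0.4] 0.6009298966543394
d [ 0.676 -1.106 -2.037] [ 0.007  0.006 -0.044]
```

Emit:
move_arm(
  moves=[
    [[0.135, -0.225, -0.1, 0.0014, 0.0012, -0.009], [0.135, -0.225, -0.2, 0.0014, 0.0012, -0.009], [0.135, -0.225, -0.2, 0.0014, 0.0012, -0.009], [0.135, -0.225, -0.2, 0.0014, 0.0012, -0.009], [0.135, -0.225, -0.2, 0.0014, 0.0012, -0.009], [0, 0, -0.3, 0, 0, 0], [0, 0, -0.3, 0, 0, 0], [0, 0, -0.25, 0, 0, 0], [0, 0, -0.15, 0, 0, 0], [0, 0, 0, 0, 0, 0]],
  ],
)

```text
time_s: 2.6
eef_pos: [0.6127, -0.3275, 0.0172]
ee_rot: [0.79, -0.607, -0.049, 0.066]
force: [-0.8, -0.2, 0.3]
width: 0.598
```

```bash
python3 - <<'E'
from h import *
s,Rt=st();print(s['time_s'],s['eef_pos'].round(4),s['force'].round(1),rv(goal(100.8,15,-1)).round(3))
print('d',((np.array([.610,-.308,.012])-s['eef_pos'])/.1).round(3))
a=manip.grab_frame('scene');b=manip.grab_frame('side')
cv2.imwrite('pics/e.png',np.hstack([cv2.resize(a[100:260,150:310],(400,400)),cv2.resize(b[170:330,200:360],(400,400))])[:,:,::-1])
E
```

```text
2.6 [ 0.6127 -0.3275  0.0172] [-0.8 -0.2  0.3] [ 0.001 -0.001  0.008]
d [-0.027  0.195 -0.052]
```

View pics/e.png

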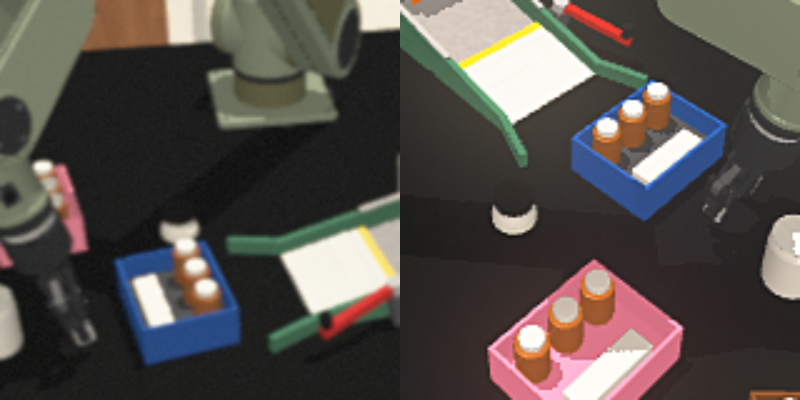

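The fingers stand behind the blue tote's rear wall (side crop tips about (710,205), wall from (645,215) to (722,155)), on its centre line. I start the push.

Emit:
move_arm(
  moves=[
    [[-0.01, 0.06, -0.05, 0, 0, 0], [-0.012, 0.06, 0, 0, 0, 0], [-0.012, 0.06, 0, 0, 0, 0], [-0.012, 0.06, 0, 0, 0, 0], [-0.012, 0.06, 0, 0, 0, 0], [-0.012, 0.06, 0, 0, 0, 0], [-0.012, 0.06, 0, 0, 0, 0], [-0.012, 0.06, 0, 0, 0, 0], [-0.012, 0.06, 0, 0, 0, 0], [-0.012, 0.06, 0, 0, 0, 0]],
  ],
)

```text
time_s: 3.53
eef_pos: [0.6058, -0.2658, 0.0242]
ee_rot: [0.785, -0.614, -0.056, 0.061]
force: [0.2, -3.9, -2.2]
width: 0.6
```

Emit:
move_arm(
  moves=[
    [[-0.012, 0.06, 0, 0, 0, 0], [-0.012, 0.06, 0, 0, 0, 0], [-0.012, 0.06, 0, 0, 0, 0], [-0.012, 0.06, 0, 0, 0, 0], [-0.012, 0.06, 0, 0, 0, 0], [-0.012, 0.06, 0, 0, 0, 0], [-0.012, 0.06, 0, 0, 0, 0], [-0.012, 0.06, 0, 0, 0, 0], [-0.012, 0.06, 0, 0, 0, 0], [-0.012, 0.06, 0, 0, 0, 0]],
  ],
)

```text
time_s: 4.37
eef_pos: [0.5938, -0.2024, 0.0243]
ee_rot: [0.783, -0.616, -0.057, 0.06]
force: [1.1, -3.5, -1.3]
width: 0.602
```

```bash
python3 - <<'E'
from h import *
s,Rt=st();print(s['time_s'],s['eef_pos'].round(4),s['force'].round(1),rv(goal(97.5,16,-1)).round(3),l(s['eef_pos']).round(1))
a=manip.grab_frame('scene');b=manip.grab_frame('side')
cv2.imwrite('pics/f.png',np.hstack([cv2.resize(a[140:260,190:310],(400,400)),cv2.resize(b[170:290,220:340],(400,400))])[:,:,::-1])
E
```

```text
4.3667 [ 0.5938 -0.2024  0.0243] [ 1.1 -3.5 -1.3] [ 0.013  0.007 -0.011] [-152.4  -16.3   57.2]
```

View pics/f.png

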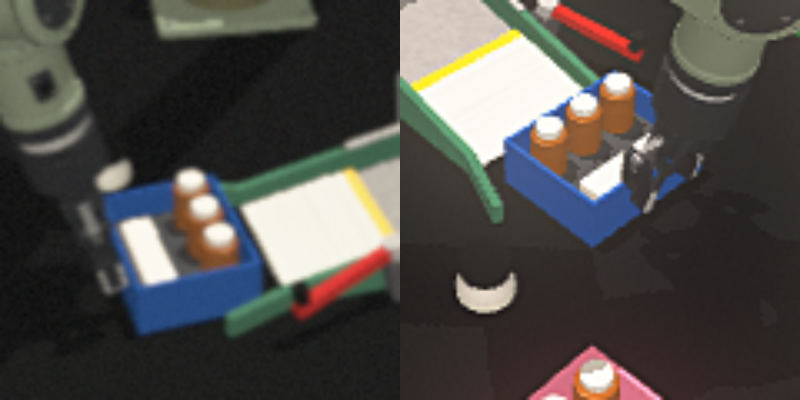

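Tote now sits at the wings' mouth (scene crop 190,260), nearly in line; fingers on the rear wall. Continue, lowering the tips a bit and correcting tilt and side offset.

Emit:
move_arm(
  moves=[
    [[-0.014, 0.058, -0.015, 0.002, 0.001, -0.001], [-0.014, 0.058, -0.015, 0.002, 0.001, -0.001], [-0.014, 0.058, -0.015, 0.002, 0.001, -0.001], [-0.014, 0.058, -0.01, 0.002, 0.001, -0.001], [-0.014, 0.058, -0.01, 0.002, 0.001, -0.001], [-0.014, 0.058, -0.01, 0.002, 0.001, -0.001], [-0.014, 0.058, -0.01, 0.001, 0.001, -0.001], [-0.014, 0.058, 0, 0.001, 0, -0.001], [-0.014, 0.058, 0, 0, 0, -0.001], [-0.014, 0.058, 0, 0, 0, -0.001]],
  ],
)

```text
time_s: 5.3
eef_pos: [0.5863, -0.175, 0.0247]
ee_rot: [0.779, -0.623, -0.054, 0.051]
force: [-1.5, -18.4, 0.5]
width: 0.602
```

```bash
python3 - <<'E'
from h import *
s,Rt=st();print(s['time_s'],s['eef_pos'].round(4),s['force'].round(1),rv(goal(97.5,16,-1)).round(3),l(s['eef_pos']).round(1),(Rd.T@(s['eef_pos']-O)*1000).round(1))
E
```

```text
5.3 [ 0.5863 -0.175   0.0247] [ -1.5 -18.4   0.5] [ 0.018  0.009 -0.005] [-124.7  -12.5   51.8] [-132.8  -12.5   24.7]
```

```bash
python3 - <<'E'
from h import *
a=manip.grab_frame('scene');b=manip.grab_frame('side')
cv2.imwrite('pics/g.png',np.hstack([cv2.resize(a[150:250,210:310],(400,400),interpolation=cv2.INTER_CUBIC),cv2.resize(b[160:260,220:320],(400,400),interpolation=cv2.INTER_CUBIC)])[:,:,::-1])
E
```

```text
(no output)
```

View pics/g.png

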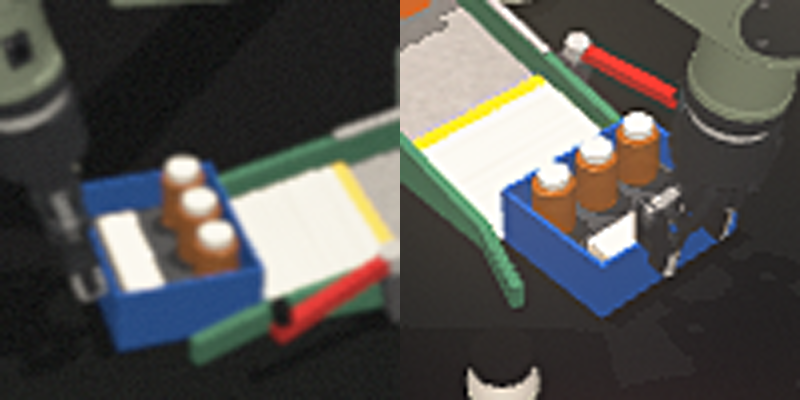

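The far front corner of the tote (scene crop 262,270) is on the far wing, so the fingers are holding it sideways. I'll back off, shift the fingers toward the robot and fix tilt and height.

Emit:
move_arm(
  moves=[
    [[0.008, -0.06, 0, 0, 0, 0], [0.01, -0.06, 0, 0, 0, 0], [-0.04, -0.005, -0.03, 0.006, 0.003, -0.0015], [-0.04, -0.005, -0.03, 0.006, 0.003, -0.0015], [-0.04, -0.005, -0.03, 0.006, 0.003, -0.0015], [0, 0, 0, 0, 0, 0]],
  ],
)

```text
time_s: 5.9
eef_pos: [0.5732, -0.1869, 0.0152]
ee_rot: [0.801, -0.595, -0.036, 0.053]
force: [0.3, -0.7, 0.1]
width: 0.598
```

```bash
python3 - <<'E'
from h import *
s,Rt=st();print(s['time_s'],s['eef_pos'].round(4),s['force'].round(1),rv(goal(97.5,16,-1)).round(3),(Rd.T@(s['eef_pos']-O)*1000).round(1))
E
```

```text
5.9 [ 0.5732 -0.1869  0.0152] [ 0.3 -0.7  0.1] [-0.004 -0.002  0.001] [-142.8    2.1   15.2]
```

Emit:
move_arm(
  moves=[
    [[-0.007, 0.05, 0, 0, 0, 0], [-0.008, 0.04, 0, 0.001, 0, 0], [-0.01, 0.04, 0, 0.001, 0, 0], [-0.01, 0.04, 0, 0.001, 0, 0], [-0.01, 0.04, 0, 0.001, 0, 0]],
  ],
)

```text
time_s: 6.32
eef_pos: [0.5698, -0.1758, 0.0141]
ee_rot: [0.798, -0.599, -0.04, 0.054]
force: [-2.1, -13.0, -1.4]
width: 0.6
```

Emit:
move_arm(
  moves=[
    [[-0.01, 0.04, 0, 0.001, 0, 0], [-0.01, 0.04, 0, 0.001, 0, 0], [-0.01, 0.04, 0, 0.001, 0, 0], [-0.01, 0.04, 0, 0.001, 0, 0]],
  ],
)

```text
time_s: 6.65
eef_pos: [0.5684, -0.1755, 0.0139]
ee_rot: [0.791, -0.608, -0.046, 0.051]
force: [-2.9, -12.9, -0.9]
width: 0.597
```

```bash
cat > p.py <<'E'
from h import *
s,Rt=st();print(s['time_s'],s['eef_pos'].round(4),s['force'].round(1),'Flane',(RL.T@s['force']).round(1),rv(goal(97.5,16,-1)).round(3),'dock',(Rd.T@(s['eef_pos']-O)*1000).round(1),'lane',l(s['eef_pos']).round(1))
E
python3 p.py
```

```text
6.65 [ 0.5684 -0.1755  0.0139] [ -2.9 -12.9  -0.9] Flane [-12.3   4.6   1.7] [ 0.006  0.004 -0.002] dock [-130.9    5.4   13.9] lane [-125.2    5.4   40.9]
```

```bash
python3 - <<'E'
from h import *
a=manip.grab_frame('scene');b=manip.grab_frame('side');c=manip.grab_frame('wrist')
I=cv2.INTER_CUBIC
top=np.hstack([cv2.resize(a[160:240,220:300],(400,400),interpolation=I),cv2.resize(b[165:245,230:310],(400,400),interpolation=I)])
cv2.imwrite('pics/h.png',top[:,:,::-1]);cv2.imwrite('pics/w.png',cv2.resize(c,(683,512))[:,:,::-1])
E
```

```text
(no output)
```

View pics/h.png

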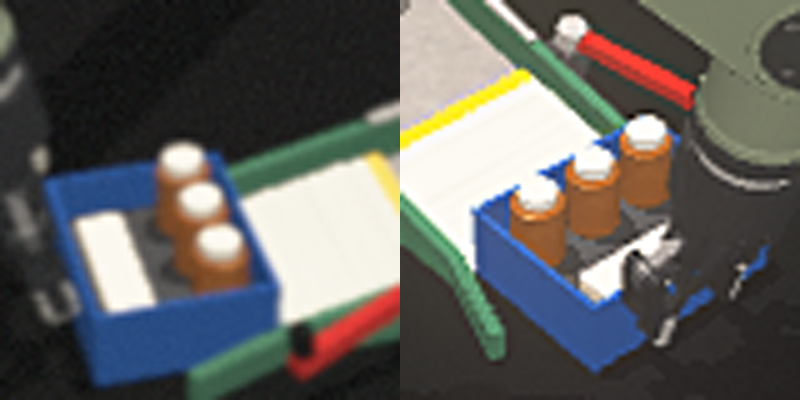

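View pics/w.png

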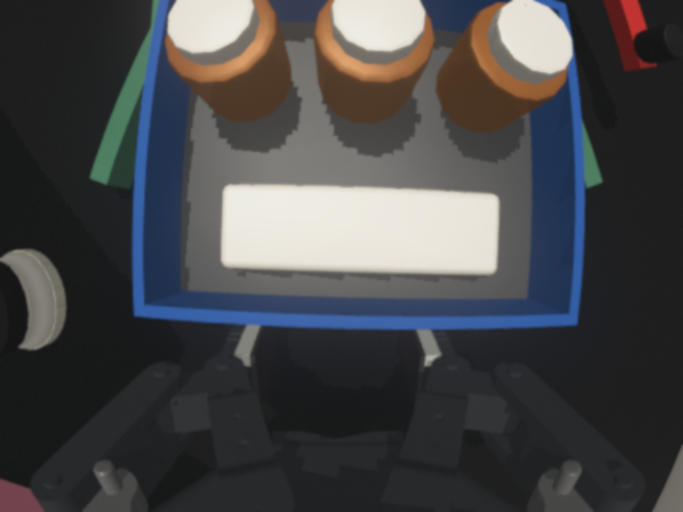

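Wrist view: fingers at (245,345) and (430,345), tote rear wall from (137,316) to (578,325), wing tips at (105,182) and (600,184). I'll compute the tote's offset and yaw relative to the wings.

```bash
python3 - <<'E'
from h import *
k=512/683
P=lambda u,v,z:(Rd.T@(onz('wrist',u*k,v*k,z)-O)*1000).round(1)
for n,u,v,z in(('RN',135,316,.055),('RF',578,325,.055),('FN',158,8,.055),('FF',568,8,.055),('wingN out',90,179,.022),('wingN in',130,187,.022),('wingN base?',152,110,.022),('wingF out',603,183,.022),('wingF in',585,186,.022),('wingF in2',583,125,.022),('knob',665,42,.06)):print(n,P(u,v,z))
E
```

```text
RN [-120.    73.3   55. ]
RF [-123.8  -78.    55. ]
FN [-12.1  70.8  55. ]
FF [ -4.8 -81.1  55. ]
wingN out [-69.1 114.4  22. ]
wingN in [-73.7  92.8  22. ]
wingN base? [-41.1  84.4  22. ]
wingF out [ -68.5 -114.2   22. ]
wingF in [ -70.7 -103.2   22. ]
wingF in2 [ -42.6 -104.2   22. ]
knob [  -9.5 -130.6   60. ]
```

The dock frame is confirmed (wing tips at ±114 mm). The tote is yawed −1.4° with its front about 5 mm toward the far side, so the front far corner catches the guide end. I'll push on the far half with the tool yawed to turn it back.

Emit:
move_arm(
  moves=[
    [[0.008, -0.06, 0, 0, 0, 0], [0.008, -0.05, 0, 0, 0, 0], [0.05, 0.005, 0, 0.003, 0.002, 0.006], [0.05, 0.005, 0, 0.003, 0.002, 0.006], [0.05, 0.005, 0, 0, 0, 0.006], [0, 0, 0, 0, 0, 0.002], [-0.01, 0.03, 0, 0, 0, 0], [-0.01, 0.03, 0, 0, 0, 0], [-0.01, 0.03, 0, 0.001, 0, 0], [-0.01, 0.03, 0, 0.001, 0, 0]],
  ],
)

```text
time_s: 7.63
eef_pos: [0.5851, -0.1755, 0.0146]
ee_rot: [0.793, -0.6, -0.065, 0.081]
force: [-0.3, -12.6, 0.2]
width: 0.6
```

Emit:
move_arm(
  moves=[
    [[-0.01, 0.04, 0, 0.001, 0, 0], [-0.01, 0.04, 0, 0.001, 0, 0], [-0.01, 0.04, 0, 0.001, 0, 0], [-0.01, 0.04, 0, 0.001, 0, 0]],
  ],
)

```text
time_s: 7.97
eef_pos: [0.5852, -0.1756, 0.0147]
ee_rot: [0.786, -0.609, -0.071, 0.077]
force: [-0.1, -10.9, -2.2]
width: 0.6
```

```bash
python3 p.py
```

```text
7.9667 [ 0.5852 -0.1756  0.0147] [ -0.1 -10.9  -2.2] Flane [-11.1   1.5   0.1] [ 0.008  0.008 -0.025] dock [-133.2  -11.3   14.7] lane [-127.2  -11.3   42.1]
```

```bash
cat > t.py <<'E'
from h import *
# tote top outer rim from the wrist camera, in the dock frame; works for tote lying level (tilt=0) 
c=manip.camera_info('wrist');im=manip.grab_frame('wrist').astype(int)
m=((im[:,:,2]>im[:,:,0]+40)&(im[:,:,2]>im[:,:,1]+30)).astype(np.uint8)
n,lab,stt,_=cv2.connectedComponentsWithStats(m);k=1+stt[1:,4].argmax();m=lab==k
D=lambda u,v,z=.055:(Rd.T@(onz('wrist',u,v,z,c)-O)*1000)
L=[];Rr=[];B=[]
vs=np.where(m.any(1))[0]
for v in range(vs[0]+3,vs[-1]-12,4):
    us=np.where(m[v])[0];L.append(D(us[0]-.5,v));Rr.append(D(us[-1]+.5,v))
us=np.where(m.any(0))[0]
for u in range(us[0]+15,us[-1]-15,4):
    B.append(D(u,np.where(m[:,u])[0][-1]+.5))
def fit(Q,i,j):
    Q=np.array(Q);
    for _ in range(4):
        p=np.polyfit(Q[:,i],Q[:,j],1);r=abs(Q[:,j]-np.polyval(p,Q[:,i]));Q=Q[r<=max(1.,np.median(r)*2.5)]
    return p,len(Q),Q[:,i].min(),Q[:,i].max()
for n,Q,i,j in(('near',L,0,1),('far',Rr,0,1),('rear',B,1,0)):
    p,k,a,b=fit(Q,i,j);print(n,'slope deg',np.degrees(np.arctan(p[0])).round(2),'at ends',np.polyval(p,[a,b]).round(1),'range',round(a),round(b),k)
E
python3 t.py
```

```text
near slope deg -1.79 at ends [74.9 71.7] range -119 -17 54
far slope deg -1.48 at ends [-77.3 -80.2] range -116 -4 58
rear slope deg 1.52 at ends [-123.6 -119.9] range -75 66 79
```

Emit:
move_arm(
  moves=[
    [[0.008, -0.06, 0, 0.002, 0.002, -0.006], [0, 0, 0, 0.003, 0.003, -0.008], [-0.03, 0, 0, 0.003, 0.003, -0.008], [-0.03, 0, 0, 0, 0, 0], [-0.007, 0.05, 0, 0, 0, 0], [-0.005, 0.03, 0, 0.001, 0, 0], [-0.03, 0.015, 0, 0.001, 0, 0], [-0.03, 0.015, 0, 0.001, 0, 0], [-0.03, 0.015, 0, 0.001, 0, 0], [-0.03, 0.015, 0, 0.001, 0, 0]],
  ],
)

```text
time_s: 8.85
eef_pos: [0.5705, -0.1729, 0.0154]
ee_rot: [0.797, -0.6, -0.044, 0.049]
force: [3.0, -2.8, -1.8]
width: 0.598
```

```bash
python3 p.py; python3 t.py
```

```text
8.85 [ 0.5705 -0.1729  0.0154] [ 3.  -2.8 -1.8] Flane [-3.4 -2.6 -1.1] [-0.     0.004 -0.   ] dock [-128.6    2.9   15.4] lane [-122.6    2.9   41.8]
near slope deg -4.5 at ends [80.9 73.3] range -102 -5 50
far slope deg -4.36 at ends [-71.  -79.6] range -117 -3 57
rear slope deg 4.26 at ends [-123.1 -112.8] range -65 73 78
```

The tote has pivoted about that corner (yaw now −4.4°). Friction pushing can't realign it, so I'll lightly grip the rear wall, pull it back and straighten it, then push again.

```bash
cat >> h.py <<'E'
def grip(yaw,flip=1):
    a=np.radians(yaw);x=flip*np.array([np.cos(a),np.sin(a),0]);y=np.array([0,0,-1.]);return np.c_[x,y,np.cross(x,y)]
E
python3 - <<'E'
from h import *
s,Rt=st();print(s['joint_pos'].round(2))
for f in(1,-1):print(f,rv(grip(93.1,f)).round(3))
t=O+Rd@np.array([-116,0,32])/1000;print('target',t.round(4),((t-s['eef_pos'])/.1).round(3))
E
```

```text
[-0.44  0.62  1.69  0.29  0.99 -0.75]
1 [-0.066 -0.073  0.472]
-1 [-0.075  0.067 -0.521]
target [ 0.5717 -0.16    0.032 ] [0.021 0.123 0.166]
```

Emit:
move_arm(
  moves=[
    [[0.02, -0.12, 0, 0, 0, 0], [0, -0.1, 0.3, 0, 0, 0], [0, 0, 0.4, 0, 0, 0], [0, 0, 0.2, -0.0054, 0.0048, -0.0372], [0, 0, 0, -0.0054, 0.0048, -0.0372], [0, 0, 0, -0.0054, 0.0048, -0.0372], [0, 0, 0, -0.0054, 0.0048, -0.0372], [0, 0, 0, -0.0054, 0.0048, -0.0372], [0, 0, 0, -0.0054, 0.0048, -0.0372], [0, 0, 0, -0.0054, 0.0048, -0.0372]],
  ],
  claw=0.0,
)

```text
time_s: 9.73
eef_pos: [0.5678, -0.1935, 0.1092]
ee_rot: [0.716, -0.6, 0.257, -0.248]
force: [-0.4, -0.6, -1.0]
width: 0.5
```

Emit:
move_arm(
  moves=[
    [[0, 0, 0, -0.0054, 0.0048, -0.0372], [0, 0, 0, -0.0054, 0.0048, -0.0372], [0, 0, 0, -0.0054, 0.0048, -0.0372], [0, 0, 0, -0.0054, 0.0048, -0.0372], [0, 0, 0, -0.0054, 0.0048, -0.0372], [0, 0, 0, -0.0054, 0.0048, -0.0372], [0, 0, 0, -0.0054, 0.0048, -0.0372], [0, 0, 0, 0, 0, 0]],
  ],
)

```text
time_s: 10.4
eef_pos: [0.5633, -0.191, 0.1087]
ee_rot: [0.495, -0.493, 0.511, -0.501]
force: [0.4, -0.1, -0.4]
width: 0.499
```

```bash
python3 - <<'E'
from h import *
s,Rt=st();print(s['time_s'],s['eef_pos'].round(4),s['joint_pos'].round(2),rv(grip(93.1,-1)).round(3))
t=O+Rd@np.array([-116,0,32])/1000;print(((t-s['eef_pos'])/.1).round(3))
c=manip.camera_info('wrist');im=manip.grab_frame('wrist');np.save('w.npy',im);print(c['eye'],)
cv2.imwrite('pics/w2.png',im[:,:,::-1])
E
```

```text
10.4 [ 0.5633 -0.191   0.1087] [-0.35  0.45  1.68  0.01  1.02  1.24] [-0.004 -0.003  0.025]
[ 0.084  0.31  -0.767]
[ 0.64160245 -0.19431277  0.25148404]
```

View pics/w2.png

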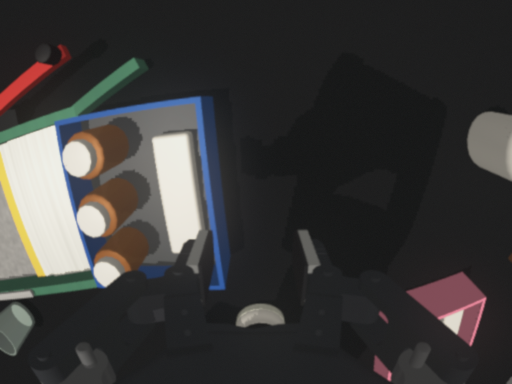

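This view shows the kink between far wing and guide at (75,112) with the tote's far front corner (58,122) caught there. The rear wall runs from (205,98) to (222,288). I'll go down on the wall.

Emit:
move_arm(
  moves=[
    [[0.028, 0.105, 0, -0.0015, -0.001, 0.009], [0.028, 0.105, 0, -0.0015, -0.001, 0.009], [0.028, 0.105, 0, -0.001, -0.001, 0.007], [0, 0, -0.25, 0, 0, 0], [0, 0, -0.2, 0, 0, 0], [0, 0, -0.15, 0, 0, 0], [0, 0, -0.12, 0, 0, 0], [0, 0, 0, 0, 0, 0]],
  ],
)

```text
time_s: 11.12
eef_pos: [0.5732, -0.1515, 0.0357]
ee_rot: [0.523, -0.52, 0.476, -0.479]
force: [-0.2, -0.8, -0.5]
width: 0.497
```

```bash
python3 - <<'E'
from h import *
s,Rt=st();print(s['time_s'],s['eef_pos'].round(4),s['force'].round(1),rv(grip(93.1,-1)).round(3),(Rd.T@(s['eef_pos']-O)*1000).round(1))
im=manip.grab_frame('wrist');np.save('w.npy',im)
cv2.imwrite('pics/w3.png',im[:,:,::-1])
E
```

```text
11.1167 [ 0.5732 -0.1515  0.0357] [-0.2 -0.8 -0.5] [-0.     0.002 -0.011] [-107.8   -2.6   35.7]
```

View pics/w3.png

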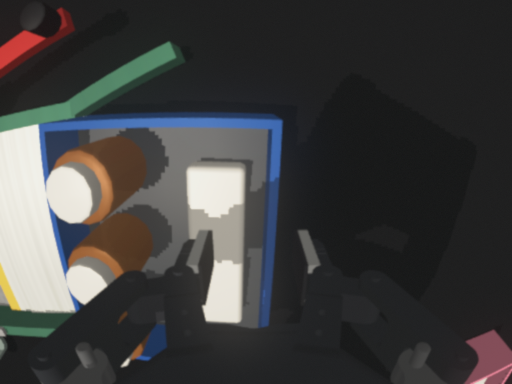

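The fingers straddle the rear wall (wall at x≈272 px, fingers at 205 and 310). I'll centre and close.

Emit:
move_arm(
  moves=[
    [[0.0, -0.08, 0, 0, 0.002, -0.011], [0, 0, 0, 0, 0, 0]],
  ],
)

```text
time_s: 11.33
eef_pos: [0.5748, -0.1592, 0.038]
ee_rot: [0.514, -0.512, 0.486, -0.487]
force: [-0.6, -1.1, 1.1]
width: 0.503
```

Emit:
move_arm(
  moves=[
    [[0, 0, 0, 0, 0, 0], [0, 0, 0, 0, 0, 0], [0, 0, 0, 0, 0, 0], [0, 0, 0, 0, 0, 0], [0, 0, 0, 0, 0, 0], [0, 0, 0, 0, 0, 0]],
  ],
  claw=-1,
  newtons=25,
)

```text
time_s: 11.83
eef_pos: [0.5766, -0.1602, 0.041]
ee_rot: [0.515, -0.511, 0.484, -0.489]
force: [0.9, -0.5, -2.7]
width: 0.036
```

```bash
python3 - <<'E'
from h import *
s,Rt=st();print(s['time_s'],s['width'],s['eef_pos'].round(4),s['force'].round(1),rv(grip(97.5,-1)).round(3),(Rd.T@(s['eef_pos']-O)*1000).round(1))
E
sed -i "s/range(us\[0\]+15/range(us[0]+15/" t.py
```

```text
11.8333 0.03606884877776576 [ 0.5766 -0.1602  0.041 ] [ 0.9 -0.5 -2.7] [0.    0.003 0.025] [-116.8   -4.8   41. ]
```

Emit:
move_arm(
  moves=[
    [[0.005, -0.04, 0, 0, 0, 0], [0.005, -0.04, 0, 0, 0, 0], [0.005, -0.04, 0, 0, 0, 0], [0.005, -0.04, 0, 0, 0, 0], [0.01, 0, 0, 0, 0, 0.005], [0.01, 0, 0, 0, 0, 0.006], [0.01, 0, 0, 0, 0, 0.007], [0.01, 0, 0, 0, 0, 0.007], [0, 0, 0, 0, 0, 0]],
  ],
)

```text
time_s: 12.58
eef_pos: [0.5841, -0.1776, 0.0404]
ee_rot: [0.536, -0.53, 0.462, -0.467]
force: [0.6, 0.7, -2.9]
width: 0.038
```

```bash
cat > u.py <<'E'
from h import *
s,Rt=st();print(s['time_s'],s['width'],s['eef_pos'].round(4),s['force'].round(1),rv(grip(97.5,-1)).round(3),(Rd.T@(s['eef_pos']-O)*1000).round(1))
# tote in the scene and side views: blue mask hull; top-rim far side from scene, bottom edges
import sys
c=manip.camera_info('wrist');im=manip.grab_frame('wrist').astype(int)
m=((im[:,:,2]>im[:,:,0]+40)&(im[:,:,2]>im[:,:,1]+30)).astype(np.uint8)
D=lambda u,v,z=.055:(Rd.T@(onz('wrist',u,v,z,c)-O)*1000)
Q=[]
us=np.where(m.sum(0)>0)[0]
for u in range(us[0]+6,us[-1]-6,4):
    v=np.where(m[:,u])[0][0];Q.append(D(u,v-.5))
Q=np.array(Q);Q=Q[(Q[:,1]<-60)]
for _ in range(4):
    p=np.polyfit(Q[:,0],Q[:,1],1);r=abs(Q[:,1]-np.polyval(p,Q[:,0]));Q=Q[r<=max(.8,2.5*np.median(r))]
print('far side slope',np.degrees(np.arctan(p[0])),'y at ends',np.polyval(p,[Q[:,0].min(),Q[:,0].max()]),Q[:,0].min(),Q[:,0].max(),len(Q))
E
python3 u.py
```

```text
12.5833 0.03752421096212321 [ 0.5841 -0.1776  0.0404] [ 0.6  0.7 -2.9] [-0.     0.003 -0.002] [-135.    -9.9   40.4]
far side slope 0.21796613576896304 y at ends [-77.39257513 -77.05256534] -133.48467424693487 -44.108257981193205 46
```

Emit:
move_arm(
  moves=[
    [[-0.015, 0.01, 0, 0, 0, 0], [-0.006, 0.04, 0, 0, 0, 0], [-0.006, 0.04, 0, 0, 0, 0], [-0.006, 0.04, 0, 0, 0, 0], [-0.006, 0.04, 0, 0, 0, 0], [-0.006, 0.04, 0, 0, 0, 0]],
  ],
)

```text
time_s: 13.13
eef_pos: [0.5801, -0.1587, 0.0416]
ee_rot: [0.535, -0.532, 0.459, -0.469]
force: [-0.2, -6.2, -0.3]
width: 0.034
```

Emit:
move_arm(
  moves=[
    [[-0.006, 0.04, 0, 0, 0, 0], [-0.006, 0.04, 0, 0, 0, 0], [-0.006, 0.04, 0, 0, 0, 0], [-0.006, 0.04, 0, 0, 0, 0]],
  ],
)

```text
time_s: 13.47
eef_pos: [0.5802, -0.1465, 0.0448]
ee_rot: [0.535, -0.535, 0.453, -0.472]
force: [-0.4, -8.7, 1.8]
width: 0.036
```

```bash
python3 u.py
```

```text
13.4667 0.0361306787398836 [ 0.5802 -0.1465  0.0448] [-0.4 -8.7  1.8] [ 0.006  0.007 -0.004] [-103.7  -10.2   44.8]
far side slope 2.1665841617528567 y at ends [-77.66337039 -73.3278274 ] -100.96374775433098 13.635956542172758 54
```

Past the kink, the front is about 14 mm up the ramp. I'll take it a little further in grip, following the pitch, then release.

Emit:
move_arm(
  moves=[
    [[-0.005, 0.04, 0, 0.008, 0.001, 0], [-0.005, 0.04, 0, 0.008, 0.001, 0], [-0.005, 0.04, 0, 0.006, 0.001, 0], [-0.005, 0.04, 0, 0.004, 0, 0], [-0.005, 0.04, 0, 0.004, 0, 0], [-0.005, 0.04, 0, 0.004, 0, 0], [-0.005, 0.04, 0, 0.003, 0, 0], [0, 0, 0, 0, 0, 0]],
  ],
)

```text
time_s: 14.18
eef_pos: [0.5729, -0.1131, 0.0431]
ee_rot: [0.564, -0.506, 0.484, -0.437]
force: [0.2, -0.6, -4.0]
width: 0.039
```

```bash
python3 u.py
```

```text
14.1833 0.03907845309602298 [ 0.5729 -0.1131  0.0431] [ 0.2 -0.6 -4. ] [-0.034  0.001 -0.006] [-69.6  -7.2  43.1]
far side slope 2.7353759291820046 y at ends [-74.68254253 -68.80056655] -68.23711415452081 54.87441607831063 52
```

Emit:
move_arm(
  moves=[
    [[0, 0, 0, 0, 0, 0], [0, 0, 0, 0, 0, 0], [0, 0, 0, 0, 0, 0], [0.002, -0.01, 0.1, 0, 0, 0], [0.004, -0.03, 0.25, 0, 0, 0], [0.004, -0.03, 0.25, 0, 0, 0], [0.02, -0.2, 0.1, 0, 0, 0], [0.03, -0.3, 0, 0, 0, 0]],
  ],
  claw=0.0,
)

```text
time_s: 14.9
eef_pos: [0.5789, -0.1656, 0.1218]
ee_rot: [0.566, -0.506, 0.484, -0.435]
force: [0.7, 0.3, -1.5]
width: 0.497
```

```bash
python3 - <<'E'
from h import *
s,Rt=st();print(s['time_s'],s['width'],s['eef_pos'].round(4),s['force'].round(1),rv(goal(97.5,16,-1)).round(4),(Rd.T@(s['eef_pos']-O)*1000).round(1))
E
```

```text
14.9 0.4973690412891829 [ 0.5789 -0.1656  0.1218] [ 0.7  0.3 -1.5] [ 0.05   -0.0845  0.4845] [-122.4   -6.4  121.8]
```

Emit:
move_arm(
  moves=[
    [[0, 0, 0, 0.0038, -0.0065, 0.0373], [0, 0, 0, 0.0038, -0.0065, 0.0373], [0, 0, 0, 0.0038, -0.0065, 0.0373], [0, 0, 0, 0.0038, -0.0065, 0.0373], [0, 0, 0, 0.0038, -0.0065, 0.0373], [0, 0, 0, 0.0038, -0.0065, 0.0373], [0, 0, 0, 0.0038, -0.0065, 0.0373], [0, 0, 0, 0.0038, -0.0065, 0.0373], [0, 0, 0, 0.0038, -0.0065, 0.0373], [0, 0, 0, 0.0038, -0.0065, 0.0373]],
  ],
  claw=-0.4,
)

```text
time_s: 15.73
eef_pos: [0.5839, -0.1733, 0.139]
ee_rot: [0.79, -0.606, 0.065, -0.061]
force: [-0.2, -0.4, 0.2]
width: 0.299
```

Emit:
move_arm(
  moves=[
    [[0, 0, 0, 0.0038, -0.0065, 0.0373], [0, 0, 0, 0.0038, -0.0065, 0.0373], [0, 0, 0, 0.0038, -0.0065, 0.0373], [0, 0, 0, 0, 0, 0]],
  ],
)

```text
time_s: 16.07
eef_pos: [0.5851, -0.1747, 0.1443]
ee_rot: [0.8, -0.592, -0.074, 0.065]
force: [-0.1, 0.3, -0.2]
width: 0.301
```

```bash
cat > v.py <<'E'
from h import *
s,Rt=st();g=np.array([-108,0,12.])
print(s['time_s'],s['width'],s['force'].round(1),rv(goal(97.5,16,-1)).round(4),(Rd.T@(s['eef_pos']-O)*1000).round(1))
print('d',((O+Rd@g/1000-s['eef_pos'])/.1).round(3))
E
python3 v.py; python3 t.py
```

```text
16.0667 0.3005869584404918 [-0.1  0.3 -0.2] [-0.0065  0.0122 -0.0199] [-132.3  -11.3  144.3]
d [-0.144  0.226 -1.323]
near slope deg 2.8 at ends [78.6 84.4] range -69 49 31
far slope deg 0.41 at ends [-72.9 -72.3] range -60 24 22
rear slope deg -0.91 at ends [-73.4 -75.4] range -58 65 37
```

Emit:
move_arm(
  moves=[
    [[-0.05, 0.07, -0.2, -0.003, 0.006, -0.01], [-0.05, 0.07, -0.3, -0.003, 0.006, -0.01], [-0.04, 0.06, -0.3, 0, 0, 0], [0, 0, -0.25, 0, 0, 0], [0, 0, -0.15, 0, 0, 0], [0, 0, -0.1, 0, 0, 0], [0, 0, 0, 0, 0, 0]],
  ],
)

```text
time_s: 16.7
eef_pos: [0.5726, -0.1546, 0.0173]
ee_rot: [0.795, -0.604, -0.033, 0.038]
force: [-1.3, -0.2, -0.4]
width: 0.3
```

```bash
python3 v.py
```

```text
16.7 0.30040556182913636 [-1.3 -0.2 -0.4] [0.0024 0.0022 0.0094] [-110.7   -1.6   17.3]
d [-0.019  0.025 -0.053]
```

Emit:
move_arm(
  moves=[
    [[-0.007, 0.06, -0.03, 0.001, 0.001, 0.005], [-0.007, 0.06, 0, 0.001, 0.001, 0.004], [-0.007, 0.05, 0, 0, 0, 0], [-0.007, 0.05, 0, 0, 0, 0], [-0.007, 0.05, 0, 0.001, 0, 0], [-0.007, 0.05, 0, 0.001, 0, 0], [-0.007, 0.05, 0, 0.001, 0, 0], [-0.007, 0.05, 0, 0.001, 0, 0], [-0.007, 0.05, 0, 0.001, 0, 0], [-0.007, 0.05, 0, 0.001, 0, 0]],
  ],
)

```text
time_s: 17.53
eef_pos: [0.5701, -0.1032, 0.0193]
ee_rot: [0.799, -0.598, -0.045, 0.048]
force: [0.2, -4.1, -2.6]
width: 0.301
```

```bash
python3 p.py
```

```text
17.5333 [ 0.5701 -0.1032  0.0193] [ 0.2 -4.1 -2.6] Flane [-4.6  0.3 -1.7] [-0.002  0.004  0.   ] dock [-59.4  -5.8  19.3] lane [-54.1  -5.8  31.2]
```

Emit:
move_arm(
  moves=[
    [[-0.011, 0.05, -0.006, 0.0005, 0, 0], [-0.011, 0.05, -0.006, 0.0005, 0, 0], [-0.011, 0.05, -0.006, 0.0005, 0, 0], [-0.011, 0.05, -0.003, 0.0005, 0, 0], [-0.011, 0.05, 0, 0.0005, 0, 0], [-0.01, 0.05, 0, 0.0005, 0, 0], [-0.01, 0.05, 0, 0.0005, 0, 0], [-0.01, 0.05, 0, 0.0005, 0, 0], [-0.01, 0.05, 0.003, 0.0005, 0, 0], [-0.01, 0.05, 0.005, 0.0005, 0, 0]],
  ],
)

```text
time_s: 18.37
eef_pos: [0.5625, -0.0528, 0.0194]
ee_rot: [0.801, -0.595, -0.049, 0.044]
force: [0.9, -10.4, 4.2]
width: 0.303
```

```bash
python3 p.py
```

```text
18.3667 [ 0.5625 -0.0528  0.0194] [  0.9 -10.4   4.2] Flane [-9.4  0.5  6.2] [-0.005  0.008  0.001] dock [-8.5 -4.9 19.4] lane [-4.2 -4.9 20.7]
```

Emit:
move_arm(
  moves=[
    [[-0.008, 0.048, 0.01, 0.0005, 0, 0], [-0.008, 0.048, 0.01, 0.0005, 0, 0], [-0.008, 0.048, 0.01, 0.0005, 0, 0], [-0.008, 0.048, 0.01, 0.0005, 0, 0], [-0.008, 0.048, 0.01, 0.0005, 0, 0], [-0.008, 0.048, 0.01, 0.0005, 0, 0], [-0.008, 0.048, 0.01, 0.0005, 0, 0], [-0.008, 0.048, 0.01, 0.0005, 0, 0], [-0.008, 0.048, 0.01, 0.0005, 0, 0], [-0.008, 0.048, 0.01, 0.0005, 0, 0]],
  ],
)

```text
time_s: 19.2
eef_pos: [0.5578, -0.0056, 0.0332]
ee_rot: [0.803, -0.592, -0.055, 0.041]
force: [0.9, -7.0, 1.6]
width: 0.298
```

```bash
python3 p.py
```

```text
19.2 [ 0.5578 -0.0056  0.0332] [ 0.9 -7.   1.6] Flane [-6.5  0.   3. ] [-0.007  0.012 -0.   ] dock [38.9 -6.3 33.2] lane [44.9 -6.3 24.4]
```

Emit:
move_arm(
  moves=[
    [[-0.009, 0.048, 0.005, 0, 0.001, 0], [-0.009, 0.048, 0.005, 0, 0.001, 0], [-0.009, 0.048, 0.005, 0, 0.001, 0], [-0.009, 0.048, 0.005, 0, 0.001, 0], [-0.009, 0.048, 0.005, 0, 0.001, 0], [-0.009, 0.048, 0.005, 0, 0.001, 0], [-0.009, 0.048, 0.006, 0, 0.001, 0]],
  ],
)

```text
time_s: 19.78
eef_pos: [0.5534, 0.0272, 0.0407]
ee_rot: [0.801, -0.595, -0.05, 0.046]
force: [0.5, -4.3, -1.9]
width: 0.303
```

```bash
python3 p.py
```

```text
19.7833 [0.5534 0.0272 0.0407] [ 0.5 -4.3 -1.9] Flane [-4.6  0.1 -0.9] [-0.005  0.008 -0.001] dock [72.  -6.3 40.7] lane [78.8 -6.3 24.8]
```

Emit:
move_arm(
  moves=[
    [[-0.007, 0.04, 0.0, 0, 0.001, 0], [-0.007, 0.04, 0.0, 0, 0.001, 0], [-0.007, 0.04, 0.0, 0, 0.001, 0], [-0.007, 0.04, 0.0, 0, 0.001, 0], [-0.007, 0.04, 0.0, 0, 0.001, 0], [-0.007, 0.04, 0.005, 0, 0, 0]],
  ],
)

```text
time_s: 20.28
eef_pos: [0.5499, 0.052, 0.042]
ee_rot: [0.8, -0.596, -0.045, 0.051]
force: [1.4, -3.8, -1.6]
width: 0.299
```

```bash
python3 p.py
```

```text
20.2833 [0.5499 0.052  0.042 ] [ 1.4 -3.8 -1.6] Flane [-4.2 -0.9 -0.8] [-0.004  0.003 -0.002] dock [97. -6. 42.] lane [103.6  -6.   20.9]
```

Emit:
move_arm(
  moves=[
    [[-0.003, 0.025, 0.003, 0, 0, 0], [-0.003, 0.025, 0.003, 0, 0, 0], [-0.003, 0.025, 0.003, 0, 0, 0]],
  ],
)

```text
time_s: 20.53
eef_pos: [0.5487, 0.0601, 0.043]
ee_rot: [0.8, -0.596, -0.046, 0.052]
force: [1.2, -6.6, 0.9]
width: 0.295
```

Emit:
move_arm(
  moves=[
    [[-0.003, 0.02, 0.003, 0, 0, 0], [-0.003, 0.02, 0.003, 0, 0, 0]],
  ],
)

```text
time_s: 20.7
eef_pos: [0.5481, 0.0643, 0.0436]
ee_rot: [0.8, -0.597, -0.046, 0.052]
force: [-0.2, -5.2, -1.3]
width: 0.299
```

Emit:
move_arm(
  moves=[
    [[-0.003, 0.02, 0.003, 0, 0, 0], [-0.003, 0.02, 0.003, 0, 0, 0]],
  ],
)

```text
time_s: 20.87
eef_pos: [0.5468, 0.0687, 0.0437]
ee_rot: [0.799, -0.597, -0.045, 0.053]
force: [1.0, -7.8, -3.8]
width: 0.296
```

```bash
python3 p.py
```

```text
20.8667 [0.5468 0.0687 0.0437] [ 1.  -7.8 -3.8] Flane [-8.5 -0.  -2.1] [-0.003  0.003 -0.002] dock [114.   -5.1  43.7] lane [120.6  -5.1  19.1]
```

```bash
cat > r.py <<'E'
from h import *
# rear rim of tote from wrist cam: bottom-most blue corners, depth from known 150 mm width
c=manip.camera_info('wrist');im=manip.grab_frame('wrist').astype(int)
m=((im[:,:,2]>im[:,:,0]+40)&(im[:,:,2]>im[:,:,1]+30)).astype(np.uint8)
n,lab,stt,_=cv2.connectedComponentsWithStats(m);m=lab==1+stt[1:,4].argmax()
ys,xs=np.where(m);i=np.argmax(ys*1.-xs*.7);j=np.argmax(ys*1.+xs*.7)
e,d1=ray('wrist',xs[i],ys[i],c);_,d2=ray('wrist',xs[j],ys[j],c)
# both corners at equal lane z: find lane z with separation 150
from scipy.optimize import brentq
nz=RL[:,2]
def pt(d,z): return e+d*((z/1000-(e-O)@nz)/(d@nz))
f=lambda z:np.linalg.norm(pt(d1,z)-pt(d2,z))*1000-150
z=brentq(f,-40,120);print('px',(xs[i],ys[i]),(xs[j],ys[j]),'rim lane z',round(z,1),l(pt(d1,z)).round(1),l(pt(d2,z)).round(1))
E
python3 r.py
```

```text
px (np.int64(80), np.int64(243)) (np.int64(400), np.int64(244)) rim lane z 53.7 [132.9  77.7  53.7] [134.  -72.3  53.7]
```

Emit:
move_arm(
  moves=[
    [[0.008, -0.06, -0.01, 0, 0, 0], [0.008, -0.06, -0.01, 0, 0, 0], [0, 0, 0, 0, 0, 0]],
  ],
)

```text
time_s: 21.17
eef_pos: [0.5466, 0.0591, 0.0417]
ee_rot: [0.801, -0.595, -0.043, 0.054]
force: [-1.0, 0.1, -0.5]
width: 0.3
```

```bash
python3 r.py;python3 p.py; python3 - <<'E'
from h import *
im=manip.grab_frame('wrist');a=manip.grab_frame('scene')
cv2.imwrite('pics/z.png',np.hstack([im[:300],cv2.resize(a[150:250,250:350],(300,300),interpolation=cv2.INTER_CUBIC)])[:,:,::-1])
E
```

```text
px (np.int64(87), np.int64(225)) (np.int64(397), np.int64(226)) rim lane z 46.2 [129.4  78.1  46.2] [130.3 -71.8  46.2]
21.2167 [0.5465 0.0594 0.0417] [ 0.5 -0.4  0.3] Flane [-0.4 -0.4  0.4] [-0.005  0.001 -0.002] dock [104.8  -3.7  41.7] lane [111.2  -3.7  19. ]
```

View pics/z.png

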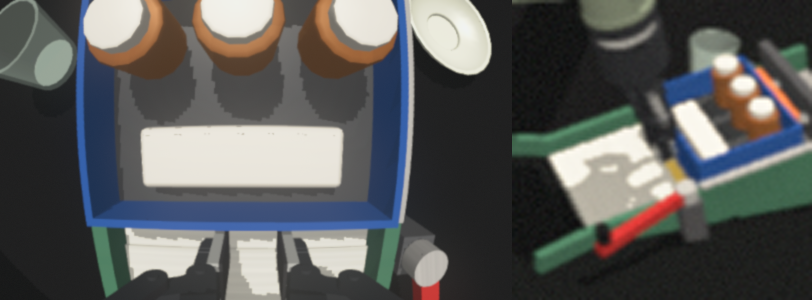

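The tote rim dropped from lane z 53.7 to 46.2 mm on easing off, so the rear edge is now behind the lip (picture shows the tote seated, rear at wrist row 225). Now the gentle press.

Emit:
move_arm(
  moves=[
    [[-0.002, 0.025, 0.005, 0, 0, 0], [-0.002, 0.025, 0.005, 0, 0, 0], [-0.003, 0.015, 0.003, 0, 0, 0]],
  ],
)

```text
time_s: 21.57
eef_pos: [0.5459, 0.0668, 0.0434]
ee_rot: [0.801, -0.594, -0.043, 0.054]
force: [0.1, -0.7, 0.8]
width: 0.297
```

Emit:
move_arm(
  moves=[
    [[-0.002, 0.015, 0.003, 0, 0, 0], [-0.002, 0.015, 0.003, 0, 0, 0]],
  ],
)

```text
time_s: 21.73
eef_pos: [0.5462, 0.0686, 0.0439]
ee_rot: [0.8, -0.596, -0.045, 0.054]
force: [0.4, -4.9, -0.4]
width: 0.299
```

```bash
python3 p.py
```

```text
21.7333 [0.5462 0.0686 0.0439] [ 0.4 -4.9 -0.4] Flane [-4.9  0.2  0.6] [-0.004  0.002 -0.003] dock [114.   -4.5  43.9] lane [120.6  -4.5  19.2]
```

Emit:
move_arm(
  moves=[
    [[-0.002, 0.015, 0.003, 0, 0, 0], [-0.002, 0.015, 0.003, 0, 0, 0]],
  ],
)

```text
time_s: 21.9
eef_pos: [0.5463, 0.0692, 0.044]
ee_rot: [0.798, -0.598, -0.046, 0.054]
force: [0.1, -8.1, -1.1]
width: 0.297
```

Emit:
move_arm(
  moves=[
    [[-0.002, 0.015, 0.003, 0, 0, 0], [-0.002, 0.015, 0.003, 0, 0, 0]],
  ],
)

```text
time_s: 22.07
eef_pos: [0.5463, 0.0692, 0.0441]
ee_rot: [0.796, -0.601, -0.048, 0.054]
force: [0.8, -7.1, -0.6]
width: 0.3
```

```bash
python3 p.py; python3 r.py
```

```text
22.0667 [0.5463 0.0692 0.0441] [ 0.8 -7.1 -0.6] Flane [-7.2  0.1  0.9] [ 0.     0.003 -0.004] dock [114.5  -4.7  44.1] lane [121.2  -4.7  19.3]
px (np.int64(89), np.int64(241)) (np.int64(393), np.int64(242)) rim lane z 46.0 [131.1  77.7  46. ] [133.  -72.3  46. ]
```

Emit:
move_arm(
  moves=[
    [[-0.002, 0.021, 0.004, 0.0005, 0, 0], [-0.002, 0.021, 0.004, 0.0005, 0, 0]],
  ],
)

```text
time_s: 22.28
eef_pos: [0.5465, 0.0696, 0.0442]
ee_rot: [0.795, -0.602, -0.049, 0.055]
force: [-0.2, -11.2, -1.8]
width: 0.297
```

```bash
python3 p.py; python3 r.py
```

```text
22.2833 [0.5465 0.0696 0.0442] [ -0.2 -11.2  -1.8] Flane [-11.2   1.7   0.6] [ 0.002  0.004 -0.005] dock [114.9  -4.9  44.2] lane [121.6  -4.9  19.3]
px (np.int64(90), np.int64(242)) (np.int64(394), np.int64(242)) rim lane z 46.1 [131.   77.   46.1] [133.7 -73.   46.1]
```

Emit:
move_arm(
  moves=[
    [[-0.003, 0.024, 0.005, 0.001, 0, 0], [-0.003, 0.024, 0.005, 0.001, 0, 0], [-0.003, 0.024, 0.005, 0.001, 0, 0]],
  ],
)

```text
time_s: 22.58
eef_pos: [0.5466, 0.0699, 0.0442]
ee_rot: [0.793, -0.604, -0.052, 0.055]
force: [0.5, -11.7, -1.3]
width: 0.298
```

```bash
python3 p.py; python3 r.py
```

```text
22.5833 [0.5466 0.0699 0.0442] [  0.5 -11.7  -1.3] Flane [-11.7   1.    1.1] [ 0.003  0.006 -0.006] dock [115.2  -5.   44.2] lane [121.9  -5.   19.3]
px (np.int64(88), np.int64(241)) (np.int64(393), np.int64(243)) rim lane z 46.5 [131.9  77.6  46.5] [134.  -72.4  46.5]
```

Emit:
move_arm(
  moves=[
    [[-0.003, 0.027, 0.006, 0.002, 0, 0], [-0.003, 0.027, 0.006, 0.002, 0, 0]],
  ],
)

```text
time_s: 22.8
eef_pos: [0.5467, 0.0703, 0.0442]
ee_rot: [0.794, -0.603, -0.054, 0.055]
force: [0.5, -12.1, -2.4]
width: 0.305
```

```bash
python3 p.py; python3 r.py
```

```text
22.8 [0.5467 0.0703 0.0442] [  0.5 -12.1  -2.4] Flane [-12.3   1.    0.1] [ 0.002  0.007 -0.007] dock [115.6  -5.2  44.2] lane [122.3  -5.2  19.2]
px (np.int64(88), np.int64(241)) (np.int64(393), np.int64(243)) rim lane z 46.4 [132.   77.4  46.4] [134.3 -72.6  46.4]
```

Emit:
move_arm(
  moves=[
    [[0.002, -0.015, -0.003, 0, 0, 0], [0.002, -0.015, -0.003, 0, 0, 0], [0.004, -0.03, -0.004, 0, 0, 0], [0.013, -0.1, -0.01, 0, 0, 0], [0, 0, 0, 0, 0, 0]],
  ],
)

```text
time_s: 23.27
eef_pos: [0.5482, 0.0542, 0.0423]
ee_rot: [0.795, -0.602, -0.053, 0.055]
force: [-0.8, 0.6, 0.3]
width: 0.3
```

```bash
python3 p.py; python3 r.py
```

```text
23.2667 [0.5482 0.0542 0.0423] [-0.8  0.6  0.3] Flane [0.8 0.7 0.1] [ 0.001  0.006 -0.007] dock [99.5 -4.6 42.3] lane [106.1  -4.6  20.7]
px (np.int64(86), np.int64(211)) (np.int64(397), np.int64(214)) rim lane z 46.0 [130.9  77.6  46. ] [132.5 -72.3  46. ]
```

On easing off, the rear edge sprang back about 1.4 mm (133.2→131.7), as a pressed plate would make it. The rim stayed at 46, so it is still seated. Now the keeper.

```bash
cat > k.py <<'E'
from h import *
import sys
x,y,z=map(float,sys.argv[1:4]);s,Rt=st();print(s['time_s'],s['width'],s['eef_pos'].round(4),'F',(RL.T@s['force']).round(1),'lane',l(s['eef_pos']).round(1))
print('d',((w(x,y,z)-s['eef_pos'])/.1).round(3),'turn',rv(goal(97.5,12,-1)).round(4))
E
python3 k.py 3.8 -128.7 105
python3 - <<'E'
from h import *
# knob from the scene & side pictures now
for n in('scene','side'):
    im=manip.grab_frame(n).astype(int);m=((im[:,:,0]>130)&(im[:,:,1]<60)&(im[:,:,2]<60)).astype(np.uint8)
    k,lab,st_,c=cv2.connectedComponentsWithStats(m);i=1+st_[1:,4].argmax();ys,xs=np.where(lab==i);print(n,st_[i],c[i])
print((RL@np.array([0.01,0,0])*10).round(3))
E
```

```text
23.3167 0.29720570307706085 [0.548  0.0549 0.0424] F [ 0.1 -0.9  0. ] lane [106.8  -4.5  20.7]
d [ 1.386 -1.01   0.611] turn [-0.0212  0.0029 -0.0068]
scene [279 216  28  19  93] [292.38709677 224.94623656]
side [266 171  27  17 127] [278.02362205 179.        ]
[-0.013  0.097  0.021]
```

Emit:
move_arm(
  moves=[
    [[0.002, -0.03, 0.2, 0, 0, 0], [0.01, -0.05, 0.3, 0, 0, 0], [0.1, -0.1, 0.2, -0.003, 0, -0.001], [0.25, -0.17, 0, -0.003, 0, -0.001], [0.25, -0.17, 0, -0.003, 0.001, -0.001], [0.25, -0.17, 0, -0.003, 0.001, -0.001], [0.25, -0.17, 0, -0.003, 0.001, -0.001], [0.2, -0.15, 0, -0.003, 0, -0.001], [0.07, 0, 0, -0.002, 0, -0.001], [0, 0, 0, 0, 0, 0]],
  ],
  claw=0.0,
)

```text
time_s: 24.25
eef_pos: [0.6874, -0.0467, 0.1167]
ee_rot: [0.777, -0.626, -0.039, 0.053]
force: [-0.3, 0.4, 0.9]
width: 0.501
```

```bash
python3 k.py 3.8 -128.7 105; python3 - <<'E'
from h import *
c=manip.camera_info('wrist');im=manip.grab_frame('wrist').astype(int)
m=((im[:,:,0]>120)&(im[:,:,1]<70)&(im[:,:,2]<70)).astype(np.uint8)
k,lab,s_,ce=cv2.connectedComponentsWithStats(m);i=1+s_[1:,4].argmax();ys,xs=np.where(lab==i)
print(s_[i],'red')
nz=RL[:,2]
def PL(u,v,z):
    e,d=ray('wrist',u,v,c);return l(e+d*((z/1000-(e-O)@nz)/(d@nz)))
pts=np.array([PL(u,v,44)[:2] for u,v in zip(xs,ys)]);b=pts[(pts[:,1]<-95)]
mu=b.mean(0);U,S,V=np.linalg.svd(b-mu,full_matrices=False);print('mean',mu.round(1),'dir',V[0].round(3),'ext',b.min(0).round(1),b.max(0).round(1),'angle about pivot',np.arctan2(mu[1]+100,-(mu[0]-105)))
E
```

```text
24.25 0.5011143407026019 [ 0.6874 -0.0467  0.1167] F [0.6 0.2 0.8] lane [   5.9 -129.5  118. ]
d [-0.009  0.005 -0.132] turn [-0.0011 -0.002  -0.0004]
[ 213   78   50  120 1410] red
mean [  40.4 -119.9] dir [-0.961 -0.278] ext [   7.  -135.7] [ 97.4 -99.8] angle about pivot -0.2987380736603453
```

```bash
python3 k.py 2.5 -130.6 50
```

```text
24.3 0.4990539978252467 [ 0.6865 -0.0467  0.1165] F [-0.4 -0.3 -0.3] lane [   6.  -128.6  117.8]
d [ 0.006  0.109 -0.671] turn [-0.001  -0.0023 -0.0006]
```

Emit:
move_arm(
  moves=[
    [[0.006, 0.03, -0.15, 0, -0.002, 0], [0, 0.04, -0.2, 0, 0, 0], [0, 0.03, -0.17, 0, 0, 0], [0, 0.01, -0.1, 0, 0, 0], [0, 0, -0.04, 0, 0, 0], [0, 0, 0, 0, 0, 0]],
  ],
)

```text
time_s: 24.8
eef_pos: [0.6803, -0.0301, 0.0497]
ee_rot: [0.777, -0.625, -0.041, 0.055]
force: [-0.1, -0.5, 0.6]
width: 0.501
```

```bash
python3 k.py 2.5 -130.6 50; python3 - <<'E'
from h import *
im=manip.grab_frame('wrist');cv2.imwrite('pics/k.png',im[:,:,::-1])
E
```

```text
24.8 0.5014133064121992 [ 0.6803 -0.0301  0.0497] F [-0.4  0.2  0.7] lane [   9.  -124.6   48.9]
d [ 0.069 -0.057 -0.002] turn [-0.002  -0.0019 -0.002 ]
```

Emit:
move_arm(
  moves=[
    [[0.035, -0.03, 0, 0, 0, 0], [0.035, -0.03, 0, 0, 0, 0], [0, 0, 0, 0, 0, 0]],
  ],
)

```text
time_s: 25.1
eef_pos: [0.6891, -0.0367, 0.053]
ee_rot: [0.777, -0.626, -0.043, 0.054]
force: [-0.3, 0.1, 0.8]
width: 0.502
```

Emit:
move_arm(
  moves=[
    [[0, 0, 0, 0, 0, 0], [0, 0, 0, 0, 0, 0], [0, 0, 0, 0, 0, 0], [0, 0, 0, 0, 0, 0], [0, 0, 0, 0, 0, 0]],
  ],
  claw=-1,
  newtons=20,
)

```text
time_s: 25.52
eef_pos: [0.6903, -0.0375, 0.0546]
ee_rot: [0.777, -0.626, -0.044, 0.052]
force: [-0.3, 0.1, -0.0]
width: 0.166
```

```bash
python3 k.py 2.5 -130.6 50
```

```text
25.5167 0.16569750496683028 [ 0.6903 -0.0375  0.0546] F [ 0.1  0.2 -0.1] lane [   1.6 -133.5   55.5]
d [-0.032  0.017 -0.052] turn [-0.0018  0.0005 -0.0018]
```

```bash
cat > arc.py <<'E'
from h import *
import sys
t1,n,z=float(sys.argv[1]),int(sys.argv[2]),float(sys.argv[3])
s,Rt=st();q=l(s['eef_pos']);t0=np.arctan2(q[1]+100,105-q[0]);print(s['time_s'],s['width'],'F',(RL.T@s['force']).round(1),'lane',q.round(1),'theta',t0.round(3),'rad',np.hypot(q[1]+100,105-q[0]).round(1),'turn',rv(goal(97.5,12,-1)).round(4))
p=s['eef_pos']
for i in range(1,n+1):
    t=t0+(t1-t0)*i/n;g=w(105-107*np.cos(t),-100+107*np.sin(t),q[2]+(z-q[2])*i/n);print(((g-p)/.1).round(3).tolist());p=g
E
python3 arc.py 0.35 6 53
```

```text
25.5167 0.16569750496683028 F [ 0.1  0.2 -0.1] lane [   1.6 -133.5   55.5] theta -0.314 rad 108.7 turn [-0.0018  0.0005 -0.0018]
[-0.117, -0.028, -0.007]
[-0.114, -0.031, -0.008]
[-0.117, -0.019, -0.005]
[-0.118, -0.006, -0.002]
[-0.118, 0.007, 0.0]
[-0.117, 0.019, 0.003]
```

Emit:
move_arm(
  moves=[
    [[-0.117, -0.028, -0.008, 0, 0, 0], [-0.114, -0.031, -0.008, 0, 0, 0], [-0.117, -0.019, -0.006, 0, 0, 0], [-0.118, -0.006, -0.004, 0, 0, 0], [-0.118, 0.007, 0, 0, 0, 0], [-0.117, 0.019, 0.003, 0, 0, 0]],
  ],
)

```text
time_s: 26.02
eef_pos: [0.6312, -0.051, 0.0535]
ee_rot: [0.772, -0.632, -0.053, 0.041]
force: [2.7, -2.3, -2.4]
width: 0.172
```

```bash
python3 arc.py 1.0 6 52
```

```text
26.0167 0.17192783064498762 F [-3.1 -2.4 -1.8] lane [ -4.2 -73.2  55.5] theta 0.241 rad 112.4 turn [0.0029 0.0102 0.    ]
[-0.127, 0.077, 0.014]
[-0.129, 0.04, 0.006]
[-0.123, 0.056, 0.009]
[-0.115, 0.07, 0.012]
[-0.105, 0.084, 0.015]
[-0.094, 0.096, 0.017]
```

Emit:
move_arm(
  moves=[
    [[-0.127, 0.077, 0.01, 0.001, 0.002, 0], [-0.129, 0.04, 0.004, 0.001, 0.002, 0], [-0.123, 0.056, 0.007, 0.001, 0.002, 0], [-0.115, 0.07, 0.01, 0, 0.002, 0], [-0.105, 0.084, 0.013, 0, 0.002, 0], [-0.094, 0.096, 0.015, 0, 0.001, 0]],
  ],
)

```text
time_s: 26.52
eef_pos: [0.5662, -0.0193, 0.062]
ee_rot: [0.769, -0.636, -0.046, 0.044]
force: [1.4, -3.4, 2.2]
width: 0.173
```

```bash
python3 arc.py 1.6 6 52
```

```text
26.5167 0.1732940729080283 F [-3.  -1.   2.9] lane [ 36.6 -12.9  55.6] theta 0.905 rad 110.7 turn [0.0059 0.0055 0.0018]
[-0.057, 0.117, 0.02]
[-0.072, 0.099, 0.017]
[-0.06, 0.107, 0.018]
[-0.047, 0.113, 0.019]
[-0.033, 0.118, 0.02]
[-0.019, 0.121, 0.02]
```

Emit:
move_arm(
  moves=[
    [[-0.057, 0.117, 0.015, 0.002, 0.001, 0], [-0.072, 0.099, 0.013, 0.002, 0.001, 0], [-0.06, 0.107, 0.014, 0.002, 0.001, 0], [-0.047, 0.113, 0.016, 0.001, 0.001, 0], [-0.033, 0.11, 0.018, 0.001, 0, 0]],
  ],
)

```text
time_s: 26.93
eef_pos: [0.5379, 0.0369, 0.0742]
ee_rot: [0.776, -0.627, -0.044, 0.046]
force: [2.9, -2.9, 2.7]
width: 0.172
```

```bash
python3 arc.py 1.6 3 53
```

```text
26.9333 0.17194823128694056 F [-2.7 -2.5  3.4] lane [97.2  7.9 55.2] theta 1.499 rad 108.1 turn [-0.0008  0.0033  0.0013]
[0.004, 0.038, 0.0]
[-0.006, 0.036, 0.0]
[-0.004, 0.037, 0.0]
```

Emit:
move_arm(
  moves=[
    [[0.003, 0.04, 0.004, 0, 0, 0], [0, 0.04, 0.004, 0, 0, 0], [-0.003, 0.04, 0.004, 0, 0, 0]],
  ],
)

```text
time_s: 27.18
eef_pos: [0.5369, 0.0454, 0.0758]
ee_rot: [0.771, -0.633, -0.049, 0.051]
force: [-0.2, -26.5, 3.6]
width: 0.173
```

```bash
python3 arc.py 1.65 3 53
```

```text
27.1833 0.17343769011255827 F [-24.9   3.7   8.9] lane [105.9   7.8  55. ] theta 1.579 rad 107.8 turn [ 0.0042  0.004  -0.0029]
[0.005, 0.027, -0.001]
[-0.002, 0.026, -0.001]
[-0.002, 0.026, -0.001]
```

The bar is at its stop (push rose to 25 N at about θ 1.58–1.6). I'll ease off, release and lift straight off.

Emit:
move_arm(
  moves=[
    [[0, -0.005, 0, 0, 0, 0], [0, 0, 0, 0, 0, 0]],
  ],
)

```text
time_s: 27.35
eef_pos: [0.5369, 0.0445, 0.0758]
ee_rot: [0.77, -0.634, -0.05, 0.052]
force: [0.9, -3.0, 3.6]
width: 0.17
```

Emit:
move_arm(
  moves=[
    [[0, 0, 0, 0, 0, 0], [0, 0, 0, 0, 0, 0], [0, 0, 0, 0, 0, 0], [0, 0, 0, 0, 0, 0]],
  ],
  claw=0.0,
)

```text
time_s: 27.68
eef_pos: [0.5332, 0.048, 0.0736]
ee_rot: [0.771, -0.632, -0.046, 0.056]
force: [0.2, 0.0, 0.5]
width: 0.5
```

Emit:
move_arm(
  moves=[
    [[0.002, -0.02, 0.1, 0, 0, 0], [0.004, -0.03, 0.15, 0, 0, 0], [0.006, -0.05, 0.25, 0, 0, 0], [0.006, -0.05, 0.3, 0, 0, 0], [0.006, -0.05, 0.3, 0, 0, 0], [0, 0, 0.3, 0, 0, 0], [-0.2, -0.3, 0.1, 0, 0, 0], [-0.2, -0.3, 0, 0, 0, 0], [0, 0, 0, 0, 0, 0]],
  ],
)

```text
time_s: 28.43
eef_pos: [0.4903, -0.0321, 0.2332]
ee_rot: [0.771, -0.632, -0.045, 0.06]
force: [0.2, 0.1, -0.0]
width: 0.498
```

```bash
python3 - <<'E'
from h import *
s,Rt=st();print(s['time_s'],s['eef_pos'].round(3),s['force'].round(1))
c=manip.camera_info('wrist');im=manip.grab_frame('wrist').astype(int);nz=RL[:,2]
def PL(u,v,z):
    e,d=ray('wrist',u,v,c);return l(e+d*((z/1000-(e-O)@nz)/(d@nz)))
red=((im[:,:,0]>110)&(im[:,:,1]<70)&(im[:,:,2]<70)).astype(np.uint8)
blue=((im[:,:,2]>im[:,:,0]+40)&(im[:,:,2]>im[:,:,1]+30)).astype(np.uint8)
for n,m,z in(('red',red,44),('blue',blue,46)):
    k,lab,s_,ce=cv2.connectedComponentsWithStats(m)
    if k<2: print(n,'none');continue
    i=1+s_[1:,4].argmax();ys,xs=np.where(lab==i);P=np.array([PL(u,v,z)[:2] for u,v in zip(xs,ys)])
    mu=P.mean(0);V=np.linalg.svd(P-mu,full_matrices=False)[2];print(n,s_[i],'mean',mu.round(1),'dir',V[0].round(3),P.min(0).round(1),P.max(0).round(1))
A,B=manip.grab_frame('scene'),manip.grab_frame('side')
for n,f in(('scene',A),('side',B)):
    f=f.astype(int);m=((f[:,:,0]>130)&(f[:,:,1]<60)&(f[:,:,2]<60)).astype(np.uint8)
    k,lab,s_,ce=cv2.connectedComponentsWithStats(m);i=1+s_[1:,4].argmax();ys,xs=np.where(lab==i);print(n,s_[i],(xs.min(),ys[xs.argmin()]),(xs.max(),ys[xs.argmax()]))
# bystanders: pixel change vs first frames outside robot/dock
a0=np.load('a.npy').astype(int);d=(abs(A.astype(int)-a0).sum(2)>90);print('jar/beaker/dish change px', d[180:200,212:232].sum(),d[158:180,308:328].sum(),d[212:240,350:385].sum())
E
```

```text
28.4333 [ 0.49  -0.032  0.233] [ 0.2  0.1 -0. ]
red [359 130  27  14 219] mean [106.8 -72.4] dir [-0.138 -0.99 ] [ 99.2 -86.7] [113.5 -53.1]
blue [ 243    0  137  115 2581] mean [189.5  -9.1] dir [-0.035 -0.999] [131.6 -72.7] [253.3  78.5]
scene [296 194   5   8   9] (np.int64(296), np.int64(195)) (np.int64(300), np.int64(201))
side [237 171  26  16  53] (np.int64(237), np.int64(184)) (np.int64(262), np.int64(172))
jar/beaker/dish change px 72 165 0
```

Emit:
move_arm(
  moves=[
    [[-0.1, -0.2, 0.3, 0, 0, 0], [-0.1, -0.3, 0.3, 0, 0, 0], [-0.1, -0.3, 0.3, 0, 0, 0], [-0.1, -0.3, 0.2, 0, 0, 0], [-0.1, -0.3, 0, 0, 0, 0], [-0.1, -0.3, 0, 0, 0, 0], [-0.1, -0.3, 0, 0, 0, 0], [0, -0.3, 0, 0, 0, 0], [0, 0, 0, 0, 0, 0]],
  ],
)

```text
time_s: 29.33
eef_pos: [0.4226, -0.2587, 0.3424]
ee_rot: [0.774, -0.628, -0.048, 0.07]
force: [-0.6, 0.3, -0.0]
width: 0.501
```

```bash
python3 - <<'E'
from h import *
nz=RL[:,2]
def PL(n,u,v,z):
    e,d=ray(n,u,v);return l(e+d*((z/1000-(e-O)@nz)/(d@nz)))
print(manip.sense()['eef_pos'].round(3))
F={n:manip.grab_frame(n).astype(int) for n in('scene','side')}
for n,f in F.items():
    for nm,m,z in(('red',(f[:,:,0]>100)&(f[:,:,1]<65)&(f[:,:,2]<65),41),('blue',(f[:,:,2]>f[:,:,0]+50)&(f[:,:,2]>f[:,:,1]+40),30)):
        m=m.astype(np.uint8);m[:140]=0
        k,lab,s_,ce=cv2.connectedComponentsWithStats(m);i=1+s_[1:,4].argmax();ys,xs=np.where(lab==i)
        P=np.array([PL(n,u,v,z)[:2] for u,v in zip(xs,ys)]);V=np.linalg.svd(P-P.mean(0),full_matrices=False)[2][0]
        print(n,nm,s_[i],'dir',V.round(3),'angle',np.arctan2(abs(V[1]),-V[0]*np.sign(V[1])).round(3),P.min(0).round(0),P.max(0).round(0))
for n,q in(('scene','a'),('side','b')):
    d=(abs(F[n]-np.load(q+'.npy').astype(int)).sum(2)>100).astype(np.uint8);d=cv2.morphologyEx(d,cv2.MORPH_OPEN,np.ones((3,3)))
    k,lab,s_,ce=cv2.connectedComponentsWithStats(d);print(n,[r.tolist() for r in s_[1:] if r[4]>25])
E
```

```text
[ 0.423 -0.259  0.342]
scene red [295 193  11  17  38] dir [-0.05  -0.999] angle 1.621 [102. -76.] [114.   9.]
scene blue [296 173  52  36 473] dir [ 0.222 -0.975] angle 1.347 [125. -78.] [258.  99.]
side red [237 176  18  11  54] dir [-0.026  1.   ] angle 1.545 [ 94. -46.] [112.  21.]
side blue [199 153  52  42 476] dir [0.038 0.999] angle 1.609 [104. -82.] [263.  84.]
scene [[140, 0, 15, 13, 174], [168, 0, 15, 11, 112], [254, 0, 12, 7, 72], [305, 0, 9, 9, 62], [359, 0, 11, 5, 44], [407, 0, 24, 4, 79], [277, 4, 8, 22, 121], [417, 5, 14, 10, 110], [403, 16, 21, 33, 410], [167, 25, 7, 9, 53], [161, 41, 35, 67, 894], [294, 42, 6, 12, 54], [258, 44, 9, 16, 100], [415, 50, 8, 4, 30], [404, 53, 11, 4, 34], [414, 57, 7, 13, 58], [281, 60, 8, 22, 102], [252, 68, 18, 29, 217], [384, 68, 9, 19, 103], [287, 91, 8, 22, 98], [414, 90, 4, 8, 27], [233, 94, 10, 23, 161], [273, 101, 15, 31, 257], [241, 107, 22, 22, 387], [272, 131, 6, 6, 28], [318, 168, 12, 6, 51], [166, 170, 7, 5, 28], [293, 173, 55, 38, 1295], [168, 177, 7, 4, 27], [151, 182, 14, 9, 107], [196, 196, 50, 49, 1724], [278, 205, 29, 30, 264]]
side [[0, 0, 24, 15, 257], [29, 0, 11, 17, 101], [44, 0, 25, 21, 285], [0, 0, 175, 224, 13673], [178, 0, 139, 118, 9834], [169, 19, 8, 16, 65], [0, 90, 42, 186, 3628], [200, 145, 63, 53, 1540], [266, 172, 22, 13, 105], [242, 184, 20, 13, 101], [269, 203, 61, 55, 1972], [88, 224, 7, 8, 35], [101, 226, 4, 10, 37], [85, 233, 6, 20, 82], [102, 237, 12, 19, 143], [33, 254, 43, 25, 549], [76, 264, 5, 8, 26], [124, 268, 8, 17, 88], [43, 270, 44, 38, 655], [274, 278, 10, 8, 71], [261, 289, 10, 8, 70], [260, 295, 37, 27, 498], [248, 300, 10, 6, 53], [88, 305, 8, 5, 26]]
```

```bash
python3 -c "
from rig import manip
print(manip.finish_job())"
```

```text
the job is handed in; nothing more can be done
None
```

The tote is up the ramp, behind the yellow lip and pressed against the orange plate. The keeper bar is closed behind it. I handed in at about 29 s of the 72 s, with the robot clear of everything.

**What happened**
- **Snag at the ramp foot:** on the first push the tote's far front corner caught where the wing meets the guide, at up to 18 N. I gripped the rear wall, pulled the tote back, straightened it and led its front onto the ramp in the grip. Then I let go and pushed the rest with the fingertips.
- **Seating:** when I eased off past the lip, the tote's rear rim dropped 7.5 mm, from 53.7 to 46.2 mm in the lane frame.
- **Pressing:** the final push peaked at about 12.3 N in total. Taking off roughly 4.5 N for sliding leaves about 8 N on the plate. The tote sprang back about 1.4 mm on release. I have no direct plate reading, so that 8 N is inferred.
- **Keeper:** I swung it by its knob to the stop, where the push briefly reached about 25 N, then released it.

**Last checks**
- The keeper angle read 1.62 rad in the scene camera and 1.55 rad in the side camera. Both used only a few pixels and bracket the 1.57 to 1.6 expected.
- The tote's rear edge stayed at about 131.6 mm up the slope. I never measured the lip directly; I put it at about 124 mm.
- Image differences showed no bystander moved. There were small changes near the beaker in the scene view and on the pink tote, which I took for shadow or occlusion. I could not look closer, because the limit of 12 viewed pictures was used up before the keeper was gripped.

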